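Close the menu board's back and hold its hanging cleat for screwing

ROBOT

A 7-joint arm with a two-finger parallel gripper is mounted at the origin on the work surface. World frame = base frame: x ahead of the robot, y to its left, z up, the work surface at z = 0. Lengths are in m, angles in rad, forces in N, time in s.
With the tool pointing down it reaches from about 0.425 to 1.025 m from the base axis. Payload 9.4 kg.
Tool frame: the origin (TCP) lies midway between the tips of the shut fingers; the grasp point (between the pads) lies 19 mm behind it; y points along the fingers, z is the direction in which the jaws open and shut, and the axes are right-handed (so a half turn about y gives the same grasp; the last joint's range is limited). The gripper opens to 93 mm and grips with 3 to 60 N. Pads are 15 mm wide; open, the fingers measure 128 mm over their backs; the gripper's body (75 mm by 188 mm) begins 65 mm behind the grasp point.
Start: joints at [-1.32, 0.599, -0.003, 1.599, 0.002, 0.943, -0.08], TCP at [0.233, 0.686, 0.196] pointing down, gripper open.
Joint ranges: [-2.57, 2.57], [-0.35, 1.97], [-1.29, 1.29], [0.11, 2.56], [-1.05, 4.19], [0.11, 1.86], [-2.63, 2.63]. Speed limits (rad/s): [2.22, 2.22, 3.01, 3.01, 3.14, 3.14, 3.14].

INTERFACE

Orientations are given as a rotation vector (axis times angle).
In Python, from workcell import ctrl gives the robot as it stands.
- The arm moves only by the tool step_arm, never from a script. Its argument "series" is a list of rows, each a list of 7 numbers: the turn, a rotation vector about the world's x, y, z in units of 8 degrees (1.0 is 8 degrees), then the shift along the world's x, y, z in m, then the opening, from 0 (shut) to 1 (fully open). In form: [[rx, ry, rz, tx, ty, tz, fingers], ...]. A call has 1 to 5 rows; each row shifts and turns the commanded pose from where the row before left it; what a row does not reach is not made up. A row lasts 1/10 s, in which the tool goes at most 50 mm and 8.59 degrees, less where a joint would pass 70% of its speed; a pose out of reach is approached as far as the arm can. A call is refused whole if a number of a shift passes 0.05 or a number of a turn 1, either way. A call with a gripper value outside its range is refused whole. The fingers move at their own pace and stop on an object; "force" is the grip in N (left out, the last holds). Time passes only in rows, so rows that do not move let the fingers close. It gives the time, the measured TCP pose, the force and the opening at its end, in the units of the state.
- ctrl.observe(): the state, without advancing time (a new reading comes with each control period).
- ctrl.get_image(name): name is "side" or "top" or "wrist"; returns (picture, depth): 384x512x3 uint8, blue, green, red; 384x512 float32, m along the optical axis (not along the pixel's ray), 0 where there is no reading.
- ctrl.get_calibration(name): a dict with "fx", "fy", "cx", "cy" (pixels), "world_to_cam" (4x4, takes a point from world to camera coordinates). Camera axes: x right, y down, z forward; pixel columns grow to the right and rows downward; lengths in m; the calibration is good to about 2 mm. The wrist camera is an equidistant fisheye: a pixel r from the principal point sees the ray r / f radians off the axis. A picture is of the moment at which its call begins: read the wrist's pose just before it. get_calibration takes no time and is no camera call; for the wrist camera it gives the pose at the moment of the call.
- ctrl.job_done(): hands the job in, once; it reports no verdict.
The state is a dict: "time_s": time; "joints": joint angles; "qvel": joint speeds; "tau": joint torques, N m; "position": TCP position; "tcp_rot": TCP orientation; "wrist_force": force on the tool from outside, world axes, zero at the start; "torque": the same for the moment, N m; "gripper_width": finger opening in m.
Only numpy, scipy, OpenCV 4.12 (cv2) and the standard library are available. Lean on these libraries where they do the work, as an engineer would, in place of code of your own. Each camera call takes 0.05 s, during which the arm holds its last target.

TASK

The kitchen menu board lies face down on the worktop: turn the one open turnbutton, on its left stile, square across the frame so that it locks the backing in. Then set the wooden hanging cleat flat on the backing against the thick top rail, centred on the rail's pencil mark, hook lip towards the middle of the board, and finish while holding it there, your hand between its two screw holes, pressing it tight against the rail with a steady 5 to 15 N so that I can screw it on. Don't ram the rail (never over 40 N), leave the backing in its frame and don't disturb the other things on the worktop.

Things in the scene. Friction and masses are not known exactly. Their poses are not given: they have to be found in the camera images.
- board: white-framed menu board lying face down, fixed; 270 (its x) x 340 mm (its y). Origin: centre of its underside, on the worktop; x points to the thick top rail, z up. Frame members 40 mm wide; stiles and bottom rail 20 mm high, top rail 28 mm. The brown backing fills the 190 x 260 mm opening, its top level with the stiles. Steel turnbuttons on the right stile and bottom rail are closed, 9.5 mm proud
- top_rail: the board's thick top rail, 40 x 340 x 28 mm, fixed; its inner face (board x = +95 mm) stands 8 mm above the backing and is the stop for the cleat; a short black pencil line across its top marks its middle. Origin: centre of its underside; axes as the board's
- rail_mid (a point): middle of the top rail's inner face, at the height of the backing's top (20 mm above the worktop); axes as the board's
- backing: loose brown backing board 186 x 256 x 6 mm, lying in the frame with 2 mm play all round. Origin: centre of its underside, 14 mm above the worktop; axes as the board's
- turnbutton (a joint): dark steel turnbutton on the board's left (+y) stile, the one still open. 0: square across the frame edge, one end 11 mm over the backing (closed); +1.57 or -1.57: along the stile (open). Grows anticlockwise seen from above; turns freely either way against light friction (0.04 N m) and stays where it is left
- turnbutton_pivot (a point): centre of that turnbutton, on its vertical pivot screw, 25.5 mm above the worktop. A bar 50 x 14 mm, 8 mm thick, round-ended, its underside 1.5 mm above the stile. The point turns with it: y lies along the 50 mm bar and equals the board's y when the joint reads 0
- cleat: loose pale wooden hanging cleat, 200 (its y) x 40 (its x) x 22 mm, about 0.1 kg, lying left or right of the board. Origin: centre of the 40 x 200 outline, at the underside; z up. Back face flat, at x +20 mm. Upper 14 mm is 40 wide, lower 8 mm only 26 wide (x -6 to +20), so a hook lip, stained dark on top, overhangs on the -x side. Screw holes at y -70 and +70 mm, pencil line at the middle near the back
- cleat_back (a point): mid-length of the cleat's flat back face, at its underside; axes as the cleat's
- cleat_lip (a point): mid-length of the edge of the cleat's hook lip, 15 mm above its underside; axes as the cleat's
- spatula: bystander: dark wooden spatula, 260 mm, lying flat. Origin: about its middle, at the underside
- screwdriver: bystander: orange-handled screwdriver, 190 mm, lying flat, for the person who fastens the cleat. Origin: about its middle, at the underside
- screw_dish: bystander: small white dish with a few brass screws, 84 mm across, 26 mm high. Origin: centre of its underside
- mixing_bowl: bystander: steel mixing bowl, 170 mm across, 75 mm high. Origin: centre of its underside
- tumbler: bystander: dark blue tumbler, 76 mm across, 140 mm high. Origin: centre of its underside
- spice_jar_red: bystander: spice jar with red lid, 46 mm across, 95 mm high. Origin: centre of its underside
- spice_jar_green: bystander: amber spice jar with green lid, 44 mm across, 85 mm high. Origin: centre of its underside
Mind the look-alikes: they are no part of the job. Of the things that look like the cleat, the smaller one is meant.

How it is judged:
On the way, in this order (a step that is already met when the one before it is completed fails the run):
1. the turnbutton lies across the frame, over the backing (angle between the y axis of turnbutton_pivot and the y axis of board, either way round below 0.25 rad), for 0.2 s.
2. with the turnbutton still closed, the cleat is seated and pressed against the top rail with 5 to 15 N (angle between the y axis of turnbutton_pivot and the y axis of board, either way round below 0.25 rad and x of cleat_back in the frame of board above 0.092 m and x of cleat_lip in the frame of board below 0.062 m and z of cleat_back in the frame of board between 0.017 and 0.0235 m and y of cleat in the frame of board between -0.012 and 0.012 m and angle between the y axis of cleat and the y axis of board, either way round below 0.05 rad and angle between cleat's own z axis and vertical below 0.07 rad and contact force between cleat and top_rail between 5 and 15 N), for 0.5 s.
At the end, for the whole second after the job is handed in: Turnbutton within 0.25 rad of square. Cleat flat on the backing (3 mm, 0.07 rad), back against the top rail (3 mm, 0.05 rad), lip inwards, within 12 mm of the rail's middle, at rest, pressed on the rail with 5 to 15 N by the fingers, the hand within 50 mm of the cleat's middle (all of step 2 and contact force between the fingers and cleat above 3 N and y of the grasp point in the frame of cleat between -0.05 and 0.05 m and linear speed of cleat below 0.01 m/s); the arm keeps its last pose, push and grip.
It fails at once if the cleat rammed against the top rail with more than 40 N (contact force between cleat and top_rail above 40 N).
It fails at once if the backing knocked out of its frame (z of backing in the frame of board above 0.022 m).
It fails at once if a bystander pushed more than 40 mm or tipped over (distance of any of spatula, screwdriver, screw_dish, mixing_bowl, tumbler, spice_jar_red, spice_jar_green from where it was at the start of the episode above 0.04 m or angle between any of screw_dish, mixing_bowl, tumbler, spice_jar_red, spice_jar_green's own z axis and vertical above 0.5 rad).
It also fails if it takes over 51 s, if anything falls off the work surface, if the arm or the gripper's body presses on something with over 40 N, if the wrist force passes 120 N, or if a joint passes its speed limit or range.

## Working session

There is one attempt and no reset: what is moved stays moved. The work goes in short steps, Python scripts to look and compute and a tool call to move; the robot and the scene stay as the last step left them, time stands still between calls to the robot, and variables do not carry over. Pictures are saved under pics/ and viewed, and the job is handed in when it is done.

Besides the shell and the picture viewer there is one more tool, called after "Request:" as name(argument=value, ...) on one line, values as JSON. step_arm: Moves the arm, as the interface text tells. Its arguments: {"type":"object","properties":{"series":{"type":"array","items":{"type":"array","items":{"type":"number"}}},"force":{"type":"number"}},"required":["series"]}

```bash
ls -la; mkdir -p pics; cat > h.py <<'E'
import numpy as np, cv2
from workcell import ctrl
E
python3 - <<'E'
from h import *
s=ctrl.observe(); print(s)
for n in ["side","top","wrist"]:
    c=ctrl.get_calibration(n); im,d=ctrl.get_image(n)
    cv2.imwrite(f"pics/{n}0.png",im); np.savez(f"{n}0.npz",im=im,d=d,K=np.array([c["fx"],c["fy"],c["cx"],c["cy"]]),T=c["world_to_cam"])
    print(n,c)
E
```

```text
total 12
drwxr-xr-x  3 agent agent 4096 Dec  7 14:34 .
drwxr-xr-x 23 root  root  4096 Dec  7 14:34 ..
drwxr-xr-x  2 agent agent 4096 Dec  7 14:34 pics
{'time_s': 0.0, 'joints': array([-1.31966311,  0.60011004, -0.00251583,  1.60011507,  0.00175539,
        0.94289373, -0.07977668]), 'qvel': array([ 0.00056157, -0.00145116, -0.00073478,  0.0001204 ,  0.00157962,
       -0.00127947, -0.00039655]), 'tau': array([-1.00598500e-03, -7.65053415e+01,  1.49696790e+00, -2.52335322e+01,
       -5.23847225e-02,  1.71363505e-02,  1.55780153e-04]), 'position': array([0.23330287, 0.68589266, 0.19497656]), 'tcp_rot': array([-1.55696662,  0.25740128, -0.25719656]), 'wrist_force': array([ 0.11926447, -0.56588185, -0.87027872]), 'torque': array([-0.04319189, -0.02953273,  0.02796528]), 'gripper_width': 0.09310783375696828}
side {'fx': 442.6706148527388, 'fy': 442.6706148527388, 'cx': 251.5281565112729, 'cy': 198.1051609831395, 'world_to_cam': array([[ 0.91745886, -0.39716569, -0.02299244, -0.4187833 ],
       [-0.24375187, -0.51551399, -0.82148058,  0.15511144],
       [ 0.31441097,  0.75927909, -0.569
[... 219 characters left out ...]
0856193, -0.99987317,  0.01342862,  0.01320615],
       [-0.99640496,  0.00739879, -0.08439445,  0.48204202],
       [ 0.08428439, -0.01410292, -0.99634193,  1.38778383],
       [ 0.        ,  0.        ,  0.        ,  1.        ]])}
wrist {'fx': 297.3186396354542, 'fy': 297.3186396354542, 'cx': 259.10982965049317, 'cy': 191.88122372083885, 'world_to_cam': array([[ 3.21562909e-01,  9.46888138e-01, -3.86391018e-04,
        -7.25068634e-01],
       [ 9.18307458e-01, -3.11757366e-01,  2.43964663e-01,
        -2.80157609e-02],
       [ 2.30886785e-01, -7.88048124e-02, -9.69784045e-01,
         3.88537809e-01],
       [ 0.00000000e+00,  0.00000000e+00,  0.00000000e+00,
         1.00000000e+00]])}
```

View pics/top0.png

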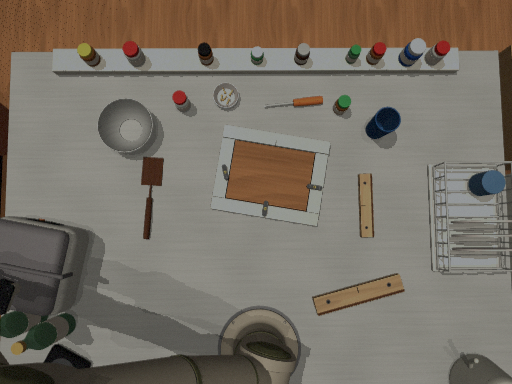

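View pics/side0.png

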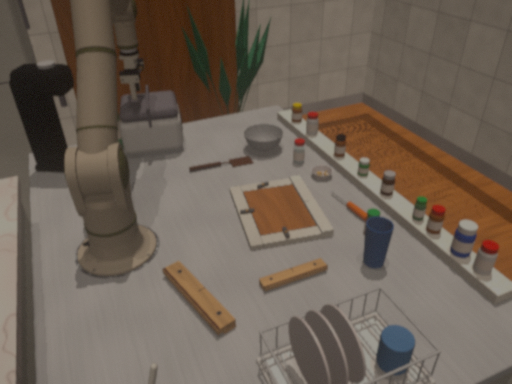

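View pics/wrist0.png

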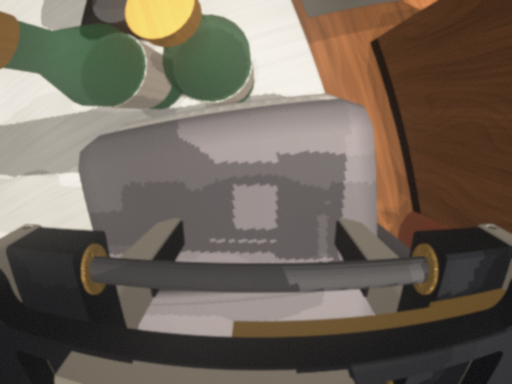

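Candidates for the cleat in the top view are the small wooden bar at (366,205) and the large one at (358,294); the smaller is meant. Turnbutton candidates are (226,172), (265,209) and (314,187). I'll crop close to check both choices.

```bash
python3 - <<'E'
import cv2
im=cv2.imread("pics/top0.png")
cv2.imwrite("pics/c1.png",cv2.resize(im[115:235,205:340],None,fx=5.5,fy=5,interpolation=cv2.INTER_CUBIC)[:600,:800])
cv2.imwrite("pics/c2.png",cv2.resize(im[165:325,305:415],None,fx=3.7,fy=3.7,interpolation=cv2.INTER_CUBIC))
E
```

```text
(no output)
```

View pics/c1.png

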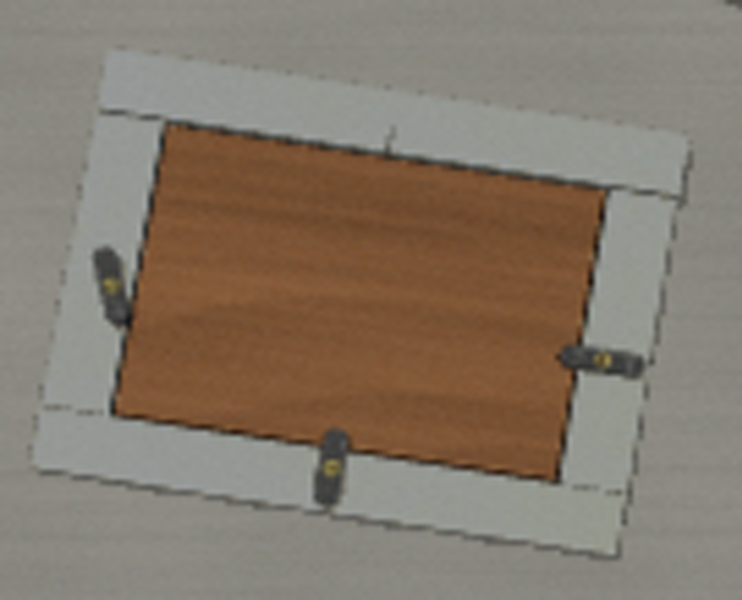

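View pics/c2.png

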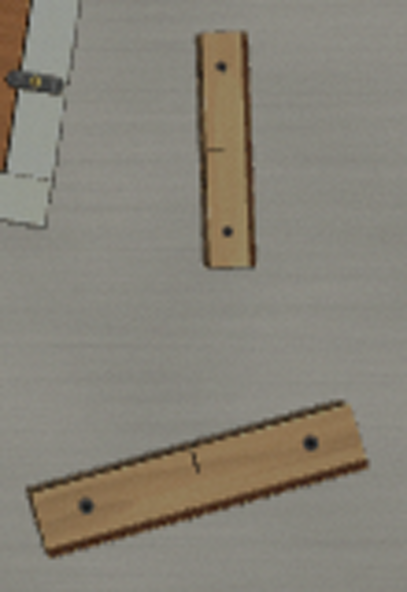

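Crop check: the small bar at top (366,205) has its dark-stained lip edge on the image-right and its pencil tick and back on the image-left, so it is the cleat. The turnbutton at (226,172) is the open one. Next I'll measure them.

```bash
cat > h.py <<'E'
import numpy as np, cv2
from workcell import ctrl
def load(f):
    z=np.load(f); return z["im"],z["d"],z["K"],z["T"]
def rays(px,K,T,fish=False):
    px=np.atleast_2d(np.asarray(px,float)); a=(px-K[2:])/K[:2]
    if fish:
        th=np.linalg.norm(a,axis=1,keepdims=True); s=np.where(th>1e-9,np.sin(th)/np.maximum(th,1e-9),1)
        d=np.c_[a*s,np.cos(th)]
    else: d=np.c_[a,np.ones(len(a))]
    R,t=T[:3,:3],T[:3,3]
    return -R.T@t, d@R
def plane(px,z,K,T,fish=False):
    o,d=rays(px,K,T,fish); return o+d*((z-o[2])/d[:,2])[:,None]
def proj(P,K,T,fish=False):
    P=np.atleast_2d(P); c=P@T[:3,:3].T+T[:3,3]
    if fish:
        r=np.hypot(c[:,0],c[:,1]); th=np.arctan2(r,c[:,2]); return K[2:]+K[:2]*c[:,:2]/np.maximum(r,1e-9)[:,None]*th[:,None]
    return K[2:]+K[:2]*c[:,:2]/c[:,2:]
def tri(p1,c1,p2,c2):
    o1,d1=rays(p1,*c1); o2,d2=rays(p2,*c2); d1=d1[0]/np.linalg.norm(d1);d2=d2[0]/np.linalg.norm(d2)
    s=np.linalg.lstsq(np.c_[d1,-d2],o2-o1,rcond=None)[0]
    a,b=o1+s[0]*d1,o2+s[1]*d2; return (a+b)/2,np.linalg.norm(a-b)
def snap(n,f):
    c=ctrl.get_calibration(n); im,d=ctrl.get_image(n)
    np.savez(f+".npz",im=im,d=d,K=np.array([c["fx"],c["fy"],c["cx"],c["cy"]]),T=c["world_to_cam"]); cv2.imwrite(f"pics/{f}.png",im); return im,d
E
python3 - <<'E'
from h import *
im,d,K,T=load("top0.npz")
hsv=cv2.cvtColor(im,cv2.COLOR_BGR2HSV)
print("hsv backing",hsv[175,270],"cleat",hsv[190,366],"table",hsv[150,420],"frame",hsv[140,300])
m=((hsv[...,1]>60)&(hsv[...,0]<25)).astype(np.uint8)
n,l,st,ce=cv2.connectedComponentsWithStats(m)
for i in range(1,n):
    if st[i,4]>150 and 60<ce[i][1]<330:
        c=max(cv2.findContours((l==i).astype(np.uint8),0,1)[0],key=cv2.contourArea)
        r=cv2.minAreaRect(c); print(i,st[i],ce[i],r)
        print("  box",np.round(cv2.boxPoints(r),1).tolist())
        for z in (0,.02,.022): print("   z",z,np.round(plane(cv2.boxPoints(r),z,K,T),3)[:,:2].tolist())
# depth heights
for nm,p in dict(cleat=(364,205),big=(358,294),backing=(265,175),rail=(270,137),table=(400,240)).items():
    o,dd=rays(p,K,T); P=o+dd[0]*np.median(d[p[1]-2:p[1]+3,p[0]-2:p[0]+3]); print(nm,P.round(4))
E
```

```text
hsv backing [ 13 143 121] cleat [ 19  96 146] table [ 26  15 134] frame [ 43  12 152]
11 [172  90  15  15 166] [178.95783133  97.01204819] ((179.0, 97.0), (14.0, 14.0), 90.0)
  box [[172.0, 90.0], [186.0, 90.0], [186.0, 104.0], [172.0, 104.0]]
   z 0 [[0.817, 0.274], [0.816, 0.229], [0.77, 0.228], [0.77, 0.274]]
   z 0.02 [[0.81, 0.27], [0.81, 0.226], [0.764, 0.226], [0.765, 0.27]]
   z 0.022 [[0.81, 0.27], [0.809, 0.226], [0.764, 0.225], [0.764, 0.27]]
14 [293  96  30  11 253] [307.72332016 100.7944664 ] ((307.53656005859375, 100.82926940917969), (8.613659858703613, 29.81651496887207), 83.6598129272461)
  box [[292.20001220703125, 98.19999694824219], [321.8999938964844, 94.9000015258789], [322.79998779296875, 103.5], [293.20001220703125, 106.80000305175781]]
   z 0 [[0.788, -0.116], [0.798, -0.213], [0.77, -0.215], [0.759, -0.119]]
   z 0.02 [[0.782, -0.114], [0.792, -0.209], [0.764, -0.212], [0.754, -0.117]]
   z 0.022 [[0.781, -0.114], [0.791, -0.209], [0.763, -0.211], [0.753, -0.116]]
20 [ 226  140   89   71 4807] [270.06303308 175.0861244 ] ((270.24713134765625, 175.205017089843
[... 1506 characters left out ...]
]]
32 [ 312  273   93   43 1764] [357.91269841 294.02154195] ((357.9947814941406, 293.9814147949219), (20.145206451416016, 90.44158172607422), 74.35775756835938)
  box [[311.70001220703125, 296.5], [398.79998779296875, 272.1000061035156], [404.29998779296875, 291.5], [317.20001220703125, 315.8999938964844]]
   z 0 [[0.153, -0.167], [0.226, -0.444], [0.165, -0.459], [0.093, -0.183]]
   z 0.02 [[0.156, -0.164], [0.228, -0.437], [0.168, -0.452], [0.097, -0.18]]
   z 0.022 [[0.156, -0.164], [0.228, -0.436], [0.169, -0.451], [0.098, -0.18]]
cleat [ 0.4374 -0.3341  0.0219]
big [ 0.1635 -0.3055  0.0298]
backing [ 0.5348 -0.0241  0.0184]
rail [ 0.6546 -0.0409  0.027 ]
table [ 0.3265 -0.4513 -0.0005]
```

```bash
python3 - <<'E'
from h import *
from scipy.spatial.transform import Rotation as Ro
im,d,K,T=load("top0.npz")
hsv=cv2.cvtColor(im,cv2.COLOR_BGR2HSV)
m=((hsv[...,2]<95)).astype(np.uint8); m2=np.zeros_like(m); m2[160:184,220:231]=m[160:184,220:231]
print(m2[160:184,220:231])
c=np.argwhere(m2)[:,::-1].astype(float); mu=c.mean(0); print("dark",mu)
P=plane(c,.0295,K,T)[:,:2]; q=P.mean(0); u,s,v=np.linalg.svd(P-q); print("tb",q,"dir",v[0],np.degrees(np.arctan2(*v[0][::-1])),s/np.sqrt(len(P))*3.46)
st=ctrl.observe(); R=Ro.from_rotvec(st["tcp_rot"]).as_matrix(); print(R.round(3))
Tw=np.load("wrist0.npz")["T"]; cp=-Tw[:3,:3].T@Tw[:3,3]; print("cam in tool",R.T@(cp-st["position"]), "cam axes in tool\n",(R.T@Tw[:3,:3].T).round(3))
E
```

```text
[[0 0 0 0 0 0 0 0 0 0 0]
 [0 0 0 0 0 0 0 0 0 0 0]
 [0 0 0 0 0 0 0 0 0 0 0]
 [0 0 0 0 0 0 0 0 0 0 0]
 [0 0 0 0 0 0 0 0 0 0 0]
 [0 0 1 1 1 1 0 0 0 0 1]
 [0 0 1 1 1 1 0 0 0 0 1]
 [0 0 1 1 1 1 1 0 0 0 1]
 [0 0 1 1 1 1 1 0 0 0 1]
 [0 0 0 1 1 1 1 0 0 0 0]
 [0 0 0 1 1 1 1 0 0 0 0]
 [0 0 0 1 0 0 0 0 0 1 0]
 [0 0 0 1 0 0 1 1 0 1 0]
 [0 0 0 1 1 0 1 1 0 1 0]
 [0 0 0 0 1 1 1 1 0 1 0]
 [0 0 0 0 1 1 1 1 1 0 0]
 [0 0 0 0 1 1 1 1 1 0 0]
 [0 0 0 0 1 1 1 1 1 0 0]
 [0 0 0 0 1 1 1 1 1 1 0]
 [0 0 0 0 0 1 1 1 1 0 0]
 [0 0 0 0 0 0 1 0 1 0 0]
 [0 0 0 0 0 0 0 0 1 0 0]
 [0 0 0 0 0 0 0 1 0 0 0]
 [0 0 0 0 0 0 0 1 0 0 0]]
dark [225.68421053 172.57894737]
tb [0.54194803 0.09933649] dir [-0.98597278 -0.16690619] -170.39201293679702 [0.05401944 0.02145179]
[[ 0.947 -0.     0.322]
 [-0.322 -0.001  0.947]
 [ 0.    -1.    -0.001]]
cam in tool [-0.06790816 -0.18821168  0.00035859] cam axes in tool
 [[-0.     0.97   0.244]
 [-0.001 -0.244  0.97 ]
 [ 1.     0.     0.001]]
```

Request:
step_arm(series=[[0, 0, 0, 0.02, -0.01, 0.04, 0.3], [0, 0, 0, 0.03, -0.02, 0.04, 0.3], [0, 0, -0.5, 0.03, -0.03, 0.02, 0.3], [0, 0, -1, 0.02, -0.035, 0, 0.3], [0, 0, -1, 0.02, -0.035, 0, 0.3]])

```text
time_s: 0.65
position: [0.3525, 0.5565, 0.2935]
tcp_rot: [-1.503, 0.534, -0.535]
wrist_force: [0.1, 0.5, 0.4]
gripper_width: 0.0577
```

Request:
step_arm(series=[[0, 0, -1, 0.012, -0.03, 0, 0.3], [0, 0, -1, 0.012, -0.03, 0, 0.3], [0, 0, -1, 0.012, -0.03, 0, 0.3], [0, 0, -1, 0.012, -0.03, 0, 0.3], [0, 0, -1, 0.012, -0.03, 0, 0.3]])

```text
time_s: 1.15
position: [0.4115, 0.4064, 0.2929]
tcp_rot: [-1.293, 1.068, -1.068]
wrist_force: [0.4, -0.3, 0.1]
gripper_width: 0.0279
```

Request:
step_arm(series=[[0, 0, -1, 0.012, -0.03, 0, 0.3], [0, 0, -1, 0.012, -0.03, 0, 0.3], [0, 0, -1, 0.012, -0.03, 0, 0.3], [0, 0, -1, 0.012, -0.03, 0, 0.3], [0, 0, -1, 0.012, -0.03, 0, 0.3]])

```text
time_s: 1.65
position: [0.4714, 0.2565, 0.293]
tcp_rot: [-0.925, 1.573, -1.573]
wrist_force: [0.5, 0.4, 0.2]
gripper_width: 0.0278
```

Request:
step_arm(series=[[0, 0, -1, 0.012, -0.03, -0.01, 0.3], [0, 0, -1, 0.012, -0.03, -0.02, 0.3], [0, 0, -1, 0.012, -0.03, -0.03, 0.3], [0, 0, -1, 0.012, -0.03, -0.03, 0.3], [0, 0, -1, 0.012, -0.03, -0.03, 0.3]])

```text
time_s: 2.15
position: [0.5316, 0.1068, 0.172]
tcp_rot: [-0.373, 2.022, -2.022]
wrist_force: [1.1, 0.4, -0.3]
gripper_width: 0.0277
```

```bash
python3 - <<'E'
from h import *
from scipy.spatial.transform import Rotation as Ro
snap("wrist","w1"); s=ctrl.observe(); R=Ro.from_rotvec(s["tcp_rot"]).as_matrix()
print(s["time_s"],s["position"],s["joints"].round(2),np.degrees(np.arctan2(R[1,2],R[0,2])),R[:,1].round(3))
E
```

```text
2.2 [0.53126329 0.10117285 0.16844021] [-0.73  0.48  0.62  2.07 -0.42  0.72 -1.06] -69.83172621008293 [-0.002 -0.005 -1.   ]
```

View pics/w1.png

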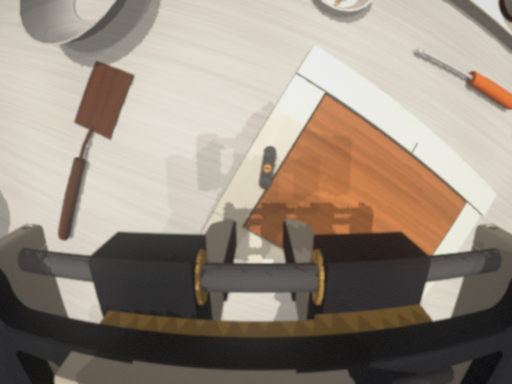

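```bash
python3 - <<'E'
import cv2
im=cv2.imread("pics/w1.png")
cv2.imwrite("pics/w1a.png",cv2.resize(im[130:205,230:305],None,fx=8,fy=8,interpolation=cv2.INTER_CUBIC))
cv2.imwrite("pics/w1b.png",cv2.resize(im[40:240,300:500],None,fx=3,fy=3,interpolation=cv2.INTER_CUBIC))
E
```

```text
(no output)
```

View pics/w1a.png

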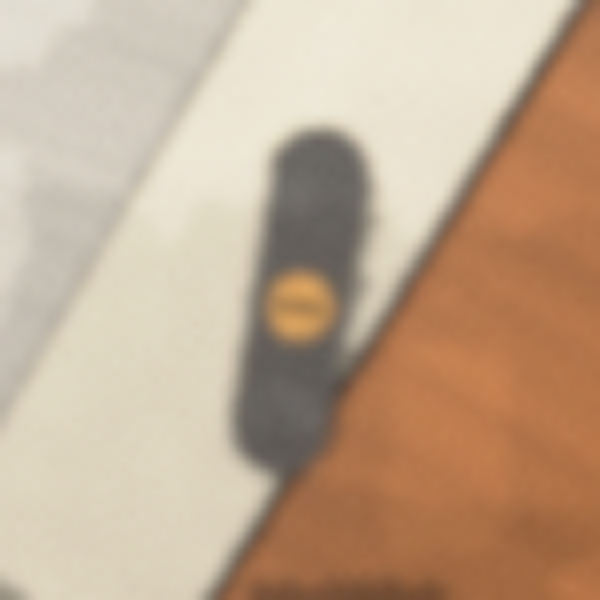

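View pics/w1b.png

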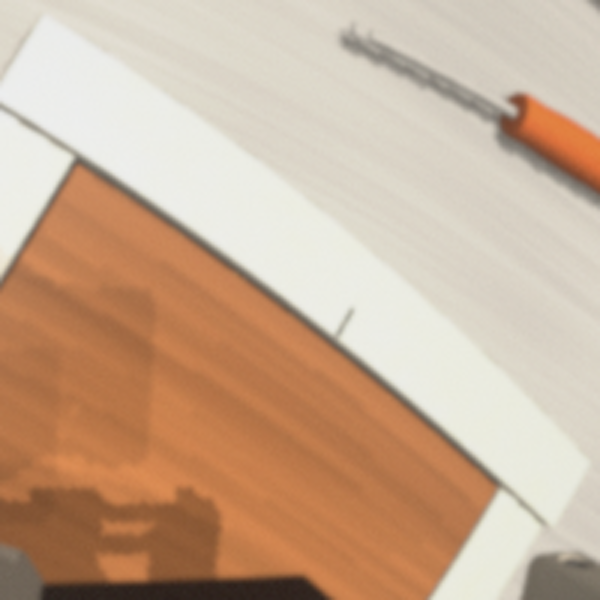

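```bash
python3 - <<'E'
from h import *
im,d,K,T=load("w1.npz"); c=(K,T,True)
def pl(p,z): return plane(p,z,*c)
a=pl([(267.1,167.8)],.0295); b=pl([(269.8,145.6),(264.9,188.9)],.0295); v=b[0]-b[1]
print("pivot",a,"bar",b[:,:2],np.linalg.norm(v),"ang",np.degrees(np.arctan2(v[1],v[0])))
i2,d2,K2,T2=load("top0.npz"); print("tri w/top",tri((267.1,167.8),c,(225.4,172.2),(K2,T2,False)))
e=pl([(325.7,92.3),(465.7,202)],.028); v=e[0]-e[1]; print("rail edge",e[:,:2],np.linalg.norm(v),"yangle",np.degrees(np.arctan2(v[1],v[0])))
pm=pl([(412,151.3),(417,142.3)],.028); v=pm[1]-pm[0]; print("pencil",pm,np.degrees(np.arctan2(v[1],v[0])))
n=e.mean(0);print("mid of edge",n)
print("top proj of pencil", proj(pm,K2,T2))
print("tri pencil",tri((412,151.3),c,(205+389/5.5,115+153/5),(K2,T2,False)))
print("depth h", [ (o+dd[0]*d[int(p[1]),int(p[0])]) for p in [(269,155),(412,151),(380,160),(420,140)] for o,dd in [rays(p,*c)]])
E
```

```text
pivot [[0.54562622 0.10359059 0.0295    ]] bar [[0.57013368 0.10987158]
 [0.52193274 0.09706759]] 0.04987256622431703 ang 14.876360970876899
tri w/top (array([0.5442789 , 0.10170287, 0.01732184]), np.float64(0.0019234455218975868))
rail edge [[ 0.64991494  0.07333281]
 [ 0.60550076 -0.17274922]] 0.2500579627368371 yangle 79.76909790482641
pencil [[ 0.6310534  -0.05510154  0.028     ]
 [ 0.64412147 -0.05704968  0.028     ]] -8.479018293228059
mid of edge [ 0.62770785 -0.04970821  0.028     ]
top proj of pencil [[274.60456375 144.26421911]
 [275.16999702 140.17390416]]
tri pencil (array([ 0.63020705, -0.05942255,  0.01946803]), np.float64(0.0036400027076476907))
depth h [array([0.56009564, 0.10697677, 0.03093729]), array([ 0.62622884, -0.02941036,  0.07352903]), array([ 0.60331874, -0.00893715,  0.04941   ]), array([ 0.6400033 , -0.03008919,  0.07982579])]
```

Request:
step_arm(series=[[0, 0, -0.6, 0.013, 0.002, -0.03, 0.4], [0, 0, 0, 0, 0, -0.03, 0.4], [0, 0, 0, 0, 0, -0.01, 0.4], [0, 0, 0, 0, 0, 0, 0.4], [0, 0, 0, 0, 0, 0, 0.4]])

```text
time_s: 2.7
position: [0.5445, 0.1098, 0.1038]
tcp_rot: [-0.298, 2.068, -2.067]
wrist_force: [-0.6, 0.7, 0.9]
gripper_width: 0.0373
```

```bash
cat >> h.py <<'E'
from scipy.spatial.transform import Rotation as Ro
def st():
    s=ctrl.observe(); R=Ro.from_rotvec(s["tcp_rot"]).as_matrix()
    print("t",round(s["time_s"],2),"pos",s["position"].round(4),"jaw",np.degrees(np.arctan2(R[1,2],R[0,2])).round(2),"down",R[:,1].round(3),"F",s["wrist_force"].round(2),"w",round(s["gripper_width"],4),"q",s["joints"].round(2)); return s
E
python3 - <<'E'
from h import *
im,d=snap("wrist","w2"); st()
cv2.imwrite("pics/w2a.png",cv2.resize(im[90:290,160:360],None,fx=3,fy=3,interpolation=cv2.INTER_CUBIC))
E
```

```text
t 2.75 pos [0.5448 0.1099 0.1042] jaw -73.56 down [ 0.001  0.001 -1.   ] F [0.07 0.67 0.61] w 0.0373 q [-0.67  0.58  0.54  2.1  -0.53  0.6  -1.03]
```

View pics/w2a.png

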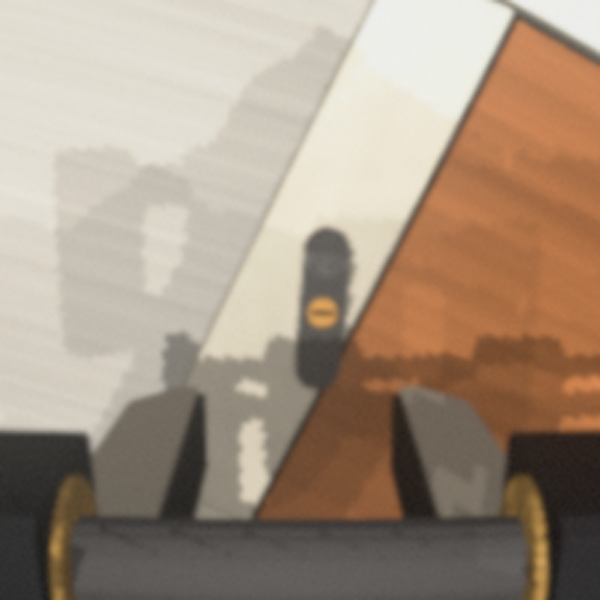

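```bash
python3 - <<'E'
from h import *
im,d,K,T=load("w2.npz"); c=(K,T,True); i1,_,K1,T1=load("w1.npz")
b=plane([(267,194),(268.7,165.7),(265.7,219.7)],.0295,*c); v=b[1]-b[2]
print(b[:,:2],np.linalg.norm(v),np.degrees(np.arctan2(v[1],v[0])))
print(tri((267.1,167.8),(K1,T1,True),(267,194),c))
E
```

```text
[[0.54534651 0.10353094]
 [0.57077857 0.10961458]
 [0.52123345 0.09748801]] 0.05100757604059425 13.753223918623574
(array([0.54606098, 0.10383298, 0.03248232]), np.float64(1.689382905685024e-05))
```

Request:
step_arm(series=[[0, 0, -0.3, 0.0007, -0.0064, -0.02, 0.4], [0, 0, 0, 0, 0, -0.03, 0.4], [0, 0, 0, 0, 0, -0.02, 0.4], [0, 0, 0, 0, 0, 0, 0.4], [0, 0, 0, 0, 0, 0, 0.4]])

```text
time_s: 3.25
position: [0.5456, 0.1035, 0.0341]
tcp_rot: [-0.256, 2.091, -2.091]
wrist_force: [-0.1, 0.2, 0.1]
gripper_width: 0.0371
```

```bash
python3 - <<'E'
from h import *
st()
E
```

```text
t 3.25 pos [0.5456 0.1035 0.0341] jaw -75.98 down [ 0.001  0.    -1.   ] F [-0.09  0.2   0.08] w 0.0371 q [-0.58  0.68  0.43  2.13 -0.64  0.45 -0.97]
```

Request:
step_arm(series=[[0, 0, 0, 0, 0, -0.006, 0.4], [0, 0, 0, 0, 0, -0.0045, 0.3], [0, 0, 0, 0, 0, 0, 0], [0, 0, 0, 0, 0, 0, 0], [0, 0, 0, 0, 0, 0, 0]], force=6)

```text
time_s: 3.75
position: [0.5451, 0.1034, 0.0227]
tcp_rot: [-0.257, 2.091, -2.091]
wrist_force: [0.2, -0.2, -0.2]
gripper_width: 0.0099
```

Request:
step_arm(series=[[0, 0, 0, 0, 0, 0, 0], [0, 0, 0.5, 0, 0, 0, 0]])

```text
time_s: 3.95
position: [0.545, 0.1035, 0.0225]
tcp_rot: [-0.326, 2.051, -2.051]
wrist_force: [0.6, 0.7, -1.1]
gripper_width: 0.0003
```

```bash
python3 - <<'E'
from h import *
im,d=snap("wrist","w3"); s=st(); print(s["torque"])
a,_=snap("side","s3"); b,_=snap("top","t3")
cv2.imwrite("pics/s3a.png",cv2.resize(a[140:260,200:350],None,fx=5,fy=5,interpolation=cv2.INTER_CUBIC))
E
```

```text
t 4.0 pos [0.5451 0.1033 0.0225] jaw -71.62 down [ 0. -0. -1.] F [ 0.45  0.11 -0.86] w 0.0007 q [-0.55  0.69  0.39  2.14 -0.63  0.42 -0.9 ]
[-0.06800058  0.14841995  0.0022796 ]
```

View pics/w3.png

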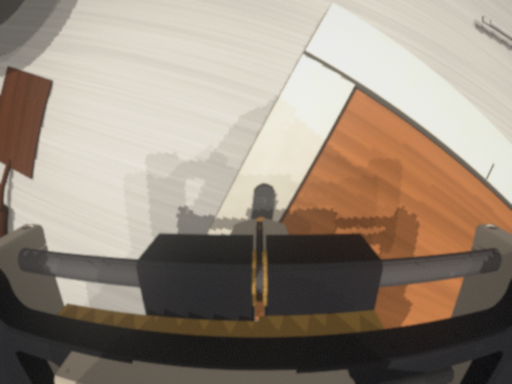

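View pics/s3a.png

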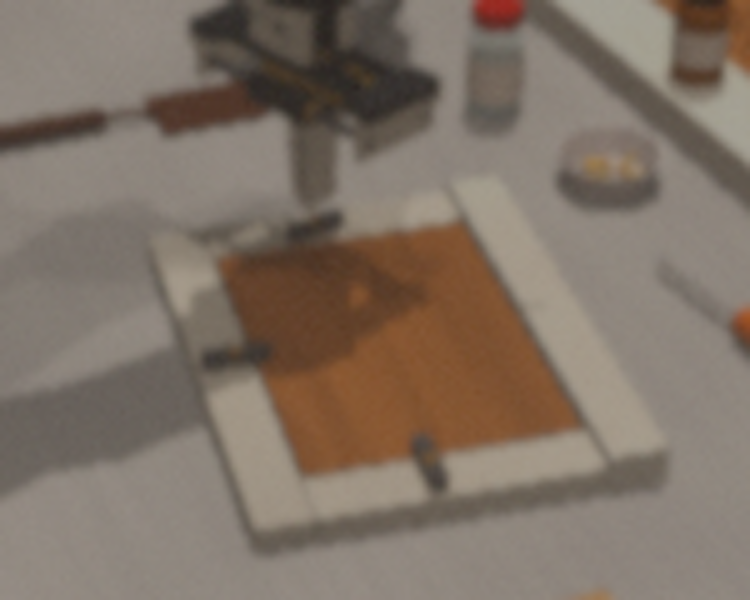

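```bash
python3 - <<'E'
from h import *
s=st()
for f in ("s3","t3"):
    im,d,K,T=load(f+".npz"); p=proj([s["position"],s["position"]+[0,0,.02],[.5455,.1035,.0295]],K,T); print(f,p,(p-[200,140])*5)
im,d,K,T=load("w3.npz"); print(proj([s["position"],[.5455,.1035,.0295]],K,T,True))
im,d,K,T=load("s3.npz")
for p in [(262,175),(263,178),(262,180),(262,170),(258,187),(265,184)]:
    o,r=rays(p,K,T); print(p,o+r[0]*d[p[1],p[0]])
cv2.imwrite("pics/s3b.png",cv2.resize(im[155:205,225:290],None,fx=11,fy=11,interpolation=cv2.INTER_CUBIC))
im,d,K,T=load("w3.npz")
cv2.imwrite("pics/w3b.png",cv2.resize(im[150:350,180:340],None,fx=3,fy=3,interpolation=cv2.INTER_CUBIC))
im,d,K,T=load("t3.npz")
cv2.imwrite("pics/t3b.png",cv2.resize(im[130:210,190:290],None,fx=7,fy=7,interpolation=cv2.INTER_CUBIC))
E
```

```text
t 4.1 pos [0.545  0.1034 0.0225] jaw -72.05 down [ 0.  0. -1.] F [-0.05 -1.11 -0.18] w 0.0003 q [-0.55  0.69  0.39  2.14 -0.63  0.42 -0.91]
s3 [[262.35298766 184.57591467]
 [262.30319096 179.9648364 ]
 [262.44379811 182.93903299]] [[311.76493832 222.87957337]
 [311.51595478 199.82418199]
 [312.21899053 214.69516497]]
t3 [[224.48875905 171.8894972 ]
 [224.14434537 171.06200811]
 [224.34923819 171.45718675]] [[122.44379525 159.44748602]
 [120.72172686 155.31004057]
 [121.74619096 157.28593375]]
[[260.51802577 220.2492761 ]
 [260.68929114 223.1737944 ]]
(262, 175) [0.53854601 0.0911823  0.07234013]
(263, 178) [0.5383989  0.08243696 0.06468893]
(262, 180) [0.53858904 0.09176951 0.05083469]
(262, 170) [0.53790755 0.08927751 0.09438401]
(258, 187) [0.52391621 0.09527546 0.02271336]
(265, 184) [0.55196307 0.0952476  0.0279103 ]
```

View pics/s3b.png

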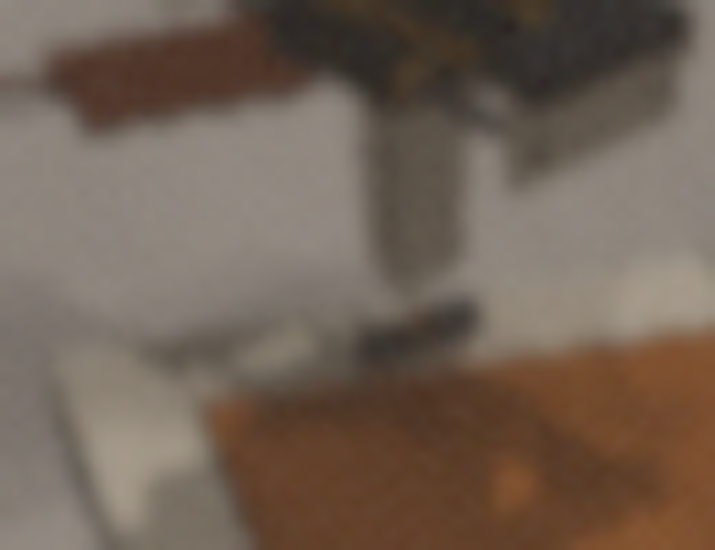

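View pics/w3b.png

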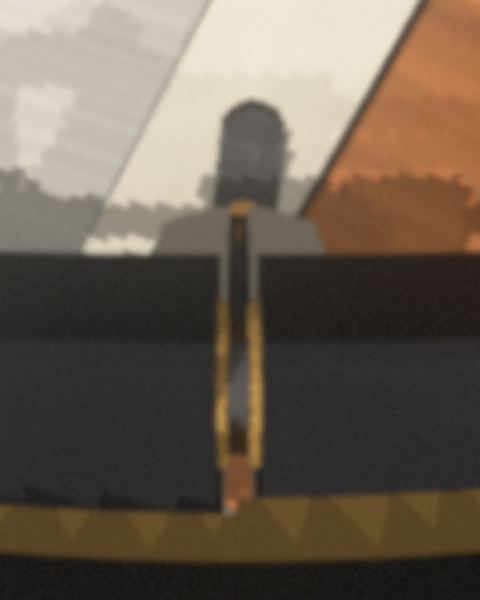

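View pics/t3b.png

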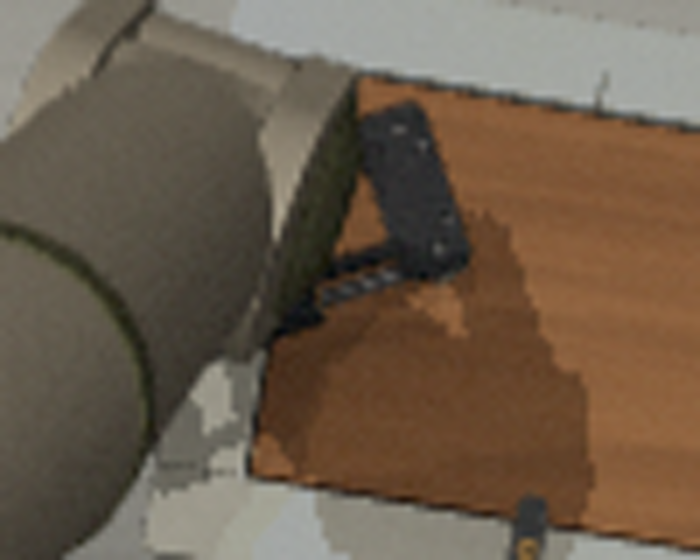

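```bash
python3 - <<'E'
from h import *
im,d,K,T=load("s3.npz")
for x in (259,261,263,265):
  for y in range(172,188):
    o,r=rays((x,y),K,T); print((x,y),(o+r[0]*d[y,x]).round(3),im[y,x])
s=ctrl.observe(); print(s["tau"])
E
```

```text
(259, 172) [0.533 0.104 0.079] [74 83 92]
(259, 173) [0.531 0.101 0.077] [76 85 94]
(259, 174) [0.532 0.102 0.072] [77 86 95]
(259, 175) [0.534 0.107 0.065] [76 86 95]
(259, 176) [0.531 0.102 0.064] [79 88 96]
(259, 177) [0.532 0.104 0.059] [ 81  90 101]
(259, 178) [0.533 0.106 0.053] [ 86  96 105]
(259, 179) [0.533 0.105 0.049] [ 93 101 110]
(259, 180) [0.531 0.102 0.047] [100 108 117]
(259, 181) [ 0.561  0.17  -0.004] [105 113 122]
(259, 182) [ 0.557  0.161 -0.003] [107 116 126]
(259, 183) [0.543 0.129 0.015] [100 108 118]
(259, 184) [0.539 0.12  0.017] [76 85 92]
(259, 185) [0.529 0.098 0.029] [56 64 68]
(259, 186) [0.528 0.095 0.026] [48 53 58]
(259, 187) [0.528 0.095 0.022] [49 54 63]
(261, 172) [0.535 0.091 0.086] [71 81 91]
(261, 173) [0.538 0.097 0.078] [73 81 90]
(261, 174) [0.536 0.093 0.076] [73 82 91]
(261, 175) [0.536 0.095 0.071] [70 81 90]
(261, 176) [0.535 0.092 0.068] [73 82 92]
(261, 177) [0.537 0.097 0.061] [71 81 92]
(261, 178) [0.537 0.097 0.057] [74 83 92]
(261, 179) [0.538 0.099 0.051] [73 83 93]
(261, 180) [0.537 0.098 0.048] [ 82  91 100]
(261, 181) [0.536 0.
[... 1053 characters left out ...]
94]
(265, 174) [0.548 0.087 0.076] [73 84 94]
(265, 175) [0.549 0.089 0.071] [76 87 97]
(265, 176) [0.55  0.091 0.065] [78 88 98]
(265, 177) [0.548 0.086 0.064] [76 87 97]
(265, 178) [0.548 0.086 0.06 ] [ 81  92 102]
(265, 179) [0.549 0.088 0.055] [ 94 103 113]
(265, 180) [0.556 0.103 0.04 ] [105 115 123]
(265, 181) [ 0.584  0.166 -0.009] [104 112 119]
(265, 182) [0.559 0.11  0.026] [84 91 98]
(265, 183) [0.555 0.102 0.027] [63 68 74]
(265, 184) [0.552 0.095 0.028] [52 57 66]
(265, 185) [0.553 0.098 0.021] [52 59 66]
(265, 186) [0.553 0.098 0.018] [65 72 83]
(265, 187) [0.552 0.095 0.015] [65 77 90]
[  0.07033775 -65.28257847   7.93656528 -10.41927785   0.12704424
  -0.08257826   0.28585494]
```

The shut fingers closed to 0, and the side depth puts the real tips about 17 mm above the reported TCP, so they passed over the bar. I'll reopen, square up again and feel downward gently.

Request:
step_arm(series=[[0, 0, -0.5, 0, 0, 0, 0.4], [0, 0, 0, 0, 0, 0, 0.4], [0, 0, 0, 0, 0, 0, 0.4], [0, 0, 0, 0, 0, 0, 0.4], [0, 0, 0, 0, 0, -0.005, 0.4]])

```text
time_s: 4.6
position: [0.5453, 0.1035, 0.0177]
tcp_rot: [-0.257, 2.091, -2.091]
wrist_force: [-0.7, 0.2, -0.1]
gripper_width: 0.0348
```

Request:
step_arm(series=[[0, 0, 0, 0, 0, -0.003, 0.4], [0, 0, 0, 0, 0, -0.002, 0.4], [0, 0, 0, 0, 0, 0, 0.4]])

```text
time_s: 4.9
position: [0.5448, 0.1033, 0.012]
tcp_rot: [-0.258, 2.092, -2.092]
wrist_force: [-0.2, 0.1, -0.1]
gripper_width: 0.0373
```

Request:
step_arm(series=[[0, 0, 0, 0, 0, -0.0015, 0.4], [0, 0, 0, 0, 0, -0.0015, 0.4], [0, 0, 0, 0, 0, 0, 0.4]])

```text
time_s: 5.2
position: [0.5449, 0.1034, 0.0093]
tcp_rot: [-0.257, 2.091, -2.091]
wrist_force: [0.4, 0.4, 0.3]
gripper_width: 0.0371
```

Request:
step_arm(series=[[0, 0, 0, 0, 0, -0.0015, 0.4], [0, 0, 0, 0, 0, 0, 0.4]])

```text
time_s: 5.4
position: [0.5449, 0.1034, 0.0079]
tcp_rot: [-0.257, 2.091, -2.091]
wrist_force: [0.1, 0.4, 0.2]
gripper_width: 0.0373
```

Request:
step_arm(series=[[0, 0, 0, 0, 0, -0.0015, 0.4], [0, 0, 0, 0, 0, 0, 0.4]])

```text
time_s: 5.6
position: [0.5449, 0.1034, 0.0063]
tcp_rot: [-0.257, 2.091, -2.091]
wrist_force: [0.5, -0.4, 0.5]
gripper_width: 0.0378
```

Request:
step_arm(series=[[0, 0, 0, 0, 0, 0, 0], [0, 0, 0, 0, 0, 0, 0], [0, 0, 0, 0, 0, 0, 0], [0, 0, 0, 0, 0, 0, 0]], force=6)

```text
time_s: 6.0
position: [0.5455, 0.103, 0.0068]
tcp_rot: [-0.256, 2.091, -2.092]
wrist_force: [-1.7, -1.4, 13.8]
gripper_width: 0.0099
```

Request:
step_arm(series=[[0, 0, 0, 0, 0, 0.004, 0.4], [0, 0, 0, 0, 0, 0, 0.4], [0, 0, 0, 0, 0, 0, 0.4], [0, 0, 0, 0, 0, 0, 0.4]])

```text
time_s: 6.4
position: [0.5449, 0.1035, 0.0104]
tcp_rot: [-0.258, 2.091, -2.091]
wrist_force: [-1.1, -0.7, -0.9]
gripper_width: 0.0352
```

```bash
python3 - <<'E'
from h import *
im,d=snap("wrist","w4"); s=st()
a,_=snap("side","s4")
cv2.imwrite("pics/s4b.png",cv2.resize(a[155:205,225:290],None,fx=11,fy=11,interpolation=cv2.INTER_CUBIC))
cv2.imwrite("pics/w4b.png",cv2.resize(im[120:320,160:360],None,fx=3,fy=3,interpolation=cv2.INTER_CUBIC))
E
```

```text
t 6.45 pos [0.5449 0.1035 0.0104] jaw -75.97 down [-0.  0. -1.] F [ 0.68  0.64 -0.6 ] w 0.0364 q [-0.55  0.71  0.38  2.14 -0.67  0.4  -0.94]
```

View pics/s4b.png

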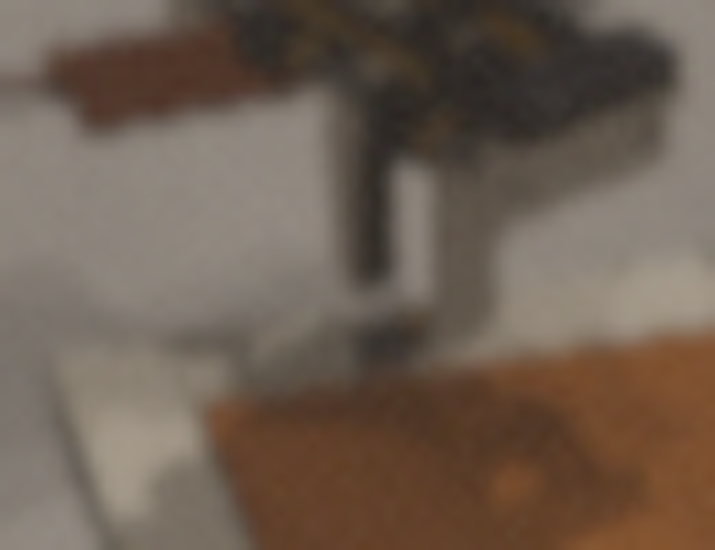

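View pics/w4b.png

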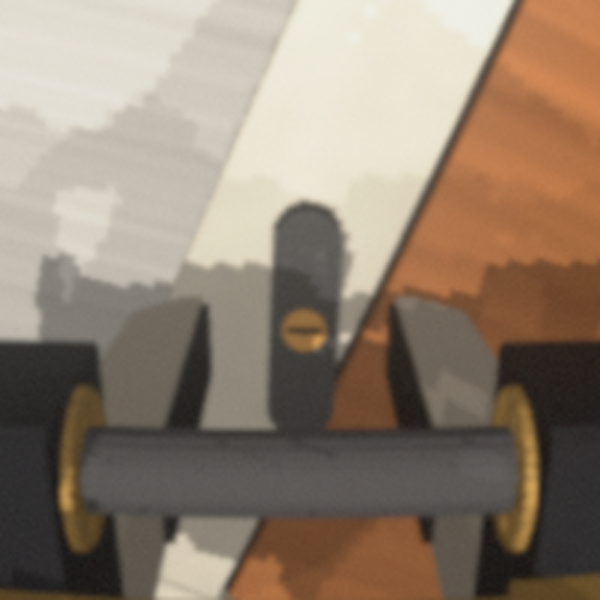

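Request:
step_arm(series=[[0, 0, 0, 0, 0, -0.004, 0.28], [0, 0, 0, 0, 0, -0.003, 0.28], [0, 0, 0, 0, 0, -0.001, 0.28], [0, 0, 0, 0, 0, 0, 0.28]])

```text
time_s: 6.9
position: [0.5448, 0.1033, 0.0021]
tcp_rot: [-0.258, 2.092, -2.092]
wrist_force: [-0.4, 0.5, 0.8]
gripper_width: 0.0262
```

Request:
step_arm(series=[[0, 0, 0, 0, 0, -0.001, 0.28], [0, 0, 0, 0, 0, -0.001, 0.28], [0, 0, 0, 0, 0, 0, 0.28]])

```text
time_s: 7.2
position: [0.5449, 0.1034, 0.0004]
tcp_rot: [-0.257, 2.091, -2.091]
wrist_force: [0.1, -0.2, 0.2]
gripper_width: 0.0258
```

Request:
step_arm(series=[[0, 0, 0, 0, 0, -0.001, 0.28], [0, 0, 0, 0, 0, -0.001, 0.28], [0, 0, 0, 0, 0, 0, 0.28]])

```text
time_s: 7.5
position: [0.545, 0.1034, -0.0017]
tcp_rot: [-0.257, 2.091, -2.091]
wrist_force: [0.1, -0.3, -0.1]
gripper_width: 0.026
```

Request:
step_arm(series=[[0, 0, 0, 0, 0, 0, 0], [0, 0, 0, 0, 0, 0, 0], [0, 0, 0, 0, 0, 0, 0]], force=6)

```text
time_s: 7.8
position: [0.5454, 0.1026, -0.0015]
tcp_rot: [-0.256, 2.09, -2.093]
wrist_force: [0.6, -3.3, -1.2]
gripper_width: 0.0143
```

Gripped: the opening reads 14.3 mm, which matches the 14 mm bar. Now I'll turn it +66°.

Request:
step_arm(series=[[0, 0, 0.5, 0, 0, 0, 0], [0, 0, 0.8, 0, 0, 0, 0], [0, 0, 0.8, 0, 0, 0, 0], [0, 0, 0.8, 0, 0, 0, 0], [0, 0, 0.8, 0, 0, 0, 0]])

```text
time_s: 8.3
position: [0.5456, 0.1023, -0.0015]
tcp_rot: [-0.713, 1.772, -1.775]
wrist_force: [1.0, -4.3, -1.8]
gripper_width: 0.0137
```

Request:
step_arm(series=[[0, 0, 0.8, 0, 0, 0, 0], [0, 0, 0.8, 0, 0, 0, 0], [0, 0, 0.8, 0, 0, 0, 0], [0, 0, 0.8, 0, 0, 0, 0], [0, 0, 0.8, 0, 0, 0, 0]])

```text
time_s: 8.8
position: [0.5459, 0.1021, -0.0015]
tcp_rot: [-1.081, 1.388, -1.391]
wrist_force: [2.2, -4.3, -2.2]
gripper_width: 0.0143
```

Request:
step_arm(series=[[0, 0, 0.6, 0, 0, 0, 0], [0, 0, 0, 0, 0, 0, 0], [0, 0, 0, 0, 0, 0, 0.3], [0, 0, 0, 0, 0, 0, 0.4], [0, 0, 0, 0, 0, 0, 0.4]])

```text
time_s: 9.3
position: [0.5446, 0.104, -0.0015]
tcp_rot: [-1.126, 1.332, -1.331]
wrist_force: [-0.6, -0.2, -0.3]
gripper_width: 0.0333
```

```bash
python3 - <<'E'
from h import *
im,d=snap("wrist","w5"); s=st()
E
```

```text
t 9.35 pos [ 0.5447  0.1039 -0.0016] jaw -9.58 down [-0.  0. -1.] F [-0.45  0.12 -0.8 ] w 0.0356 q [-0.36  0.7   0.1   2.14 -0.22  0.32 -0.24]
```

View pics/w5.png

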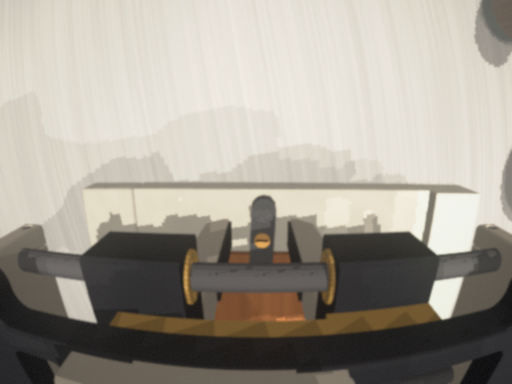

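The turnbutton now lies square across the stile, with its screw at px (262,241). Next I'll rise, look at the rail, then go to the cleat.

Request:
step_arm(series=[[0, 0, 0, 0, 0, 0.02, 0.4], [0, 0, 0, 0, 0, 0.04, 0.4], [0, 0, 0, 0.01, -0.03, 0.05, 0.6], [0, 0, 0, 0.01, -0.04, 0.05, 0.6], [0, 0, 0, 0.01, -0.04, 0.04, 0.6]])

```text
time_s: 9.85
position: [0.5699, 0.0125, 0.1762]
tcp_rot: [-1.126, 1.33, -1.33]
wrist_force: [1.0, -0.3, -0.3]
gripper_width: 0.0541
```

Request:
step_arm(series=[[0, 0, 0, 0, 0, 0, 0.6], [0, 0, 0, 0, 0, 0, 0.6]])

```text
time_s: 10.05
position: [0.5701, 0.012, 0.1749]
tcp_rot: [-1.123, 1.332, -1.333]
wrist_force: [0.4, -0.3, -0.9]
gripper_width: 0.0557
```

```bash
python3 - <<'E'
from h import *
im,d=snap("wrist","w6"); s=st()
t,_=snap("top","t6")
E
```

```text
t 10.1 pos [0.5693 0.0131 0.1738] jaw -9.58 down [-0.001  0.001 -1.   ] F [-1.57 -0.1  -0.36] w 0.0559 q [-0.27  0.45  0.2   1.99 -0.13  0.72 -0.15]
```

View pics/w6.png

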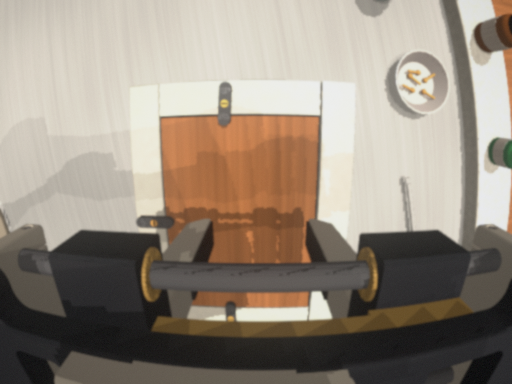

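```bash
python3 - <<'E'
from h import *
im,d,K,T=load("w6.npz")
cv2.imwrite("pics/w6b.png",cv2.resize(im[70:230,280:370],None,fx=5,fy=3.7,interpolation=cv2.INTER_CUBIC))
hsv=cv2.cvtColor(im,cv2.COLOR_BGR2HSV)
L=[];B=[]
for y in range(118,212,3):
    g=im[y,300:345].astype(int).sum(1); br=hsv[y,300:345,1]>80
    xb=300+np.nonzero(br)[0].max(); xm=300+np.argmin(g); 
    # white start: half level
    w=g[(xm-300)+4:(xm-300)+9].mean(); h=(w+g.min())/2; i=xm-300
    while g[i]<h: i+=1
    L.append((i-1+(h-g[i-1])/(g[i]-g[i-1])+300,y)); B.append((xb+.5,y))
P=plane(L,.028,K,T,True)[:,:2]; Q=plane(B,.020,K,T,True)[:,:2]
for n,X in(("rail top edge",P),("back edge",Q)):
    m=np.median(X,0); v=np.linalg.svd(X-X.mean(0))[2][0]; v*=np.sign(v[1]); print(n,X.mean(0),"ang",np.degrees(np.arctan2(v[1],v[0])),"resid",np.std((X-X.mean(0))@[-v[1],v[0]]), X[[0,-1]])
# stile outer/turnbutton
print(plane([(224.5,103),(225,83),(224,123)],.0295,K,T,True))
E
```

```text
rail top edge [0.64109021 0.01622749] ang 78.42225509351763 resid 0.0030402169693641047 [[ 0.65086027  0.06941868]
 [ 0.61405091 -0.03559568]]
back edge [0.64022434 0.01508472] ang 80.41330010550945 resid 0.0003297406367363996 [[ 0.649267    0.06963929]
 [ 0.63079548 -0.04117133]]
[[0.54621537 0.1035334  0.0295    ]
 [0.55063792 0.12582335 0.0295    ]
 [0.54170141 0.08142442 0.0295    ]]
```

View pics/w6b.png

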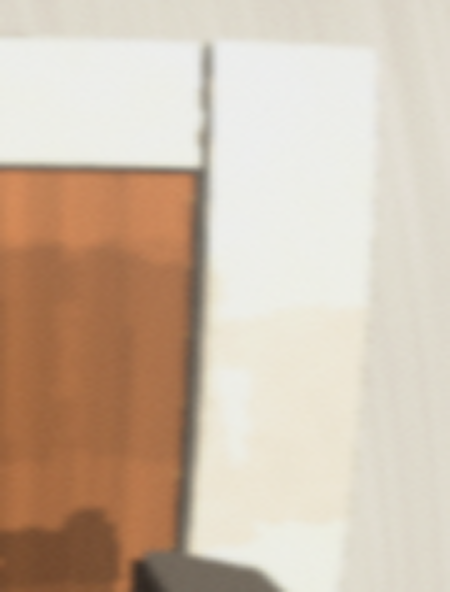

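Request:
step_arm(series=[[0, 0, 0.9, -0.01, -0.027, 0, 0.65], [0, 0, 0.9, -0.01, -0.027, 0, 0.65], [0, 0, 0.9, -0.01, -0.027, 0, 0.65], [0, 0, 0.9, -0.01, -0.027, 0, 0.65], [0, 0, 0.9, -0.01, -0.027, 0, 0.65]])

```text
time_s: 10.65
position: [0.5187, -0.1218, 0.1726]
tcp_rot: [-1.396, 0.86, -0.855]
wrist_force: [0.4, -1.3, -0.8]
gripper_width: 0.0605
```

Request:
step_arm(series=[[0, 0, 0.9, -0.01, -0.027, 0, 0.65], [0, 0, 0.9, -0.01, -0.027, 0, 0.65], [0, 0, 0.9, -0.01, -0.027, 0, 0.65], [0, 0, 0.9, -0.01, -0.027, 0, 0.65], [0, 0, 0.9, -0.01, -0.027, 0, 0.65]])

```text
time_s: 11.15
position: [0.4693, -0.2567, 0.1726]
tcp_rot: [-1.537, 0.373, -0.369]
wrist_force: [0.0, 0.0, -0.8]
gripper_width: 0.0607
```

Request:
step_arm(series=[[0, 0, 0.9, -0.01, -0.027, 0, 0.65], [0, 0, 0.9, -0.01, -0.027, 0, 0.65], [0, 0, 0.9, -0.01, -0.027, 0, 0.65], [0, 0, 0.7, 0, 0, 0, 0.65], [0, 0, 0, 0, 0, 0, 0.65]])

```text
time_s: 11.65
position: [0.4394, -0.3377, 0.1725]
tcp_rot: [-1.568, 0.005, -0.003]
wrist_force: [-0.3, 0.4, -0.0]
gripper_width: 0.0606
```

Request:
step_arm(series=[[0, 0, 0, 0, 0, 0, 0.65], [0, 0, 0, 0, 0, 0, 0.65]])

```text
time_s: 11.85
position: [0.4403, -0.3372, 0.1736]
tcp_rot: [-1.57, 0.006, -0.005]
wrist_force: [-0.6, -0.9, 0.2]
gripper_width: 0.0606
```

```bash
python3 - <<'E'
from h import *
im,d=snap("wrist","w7"); s=st()
E
```

```text
t 11.9 pos [ 0.4404 -0.3373  0.1738] jaw 89.63 down [-0.     0.001 -1.   ] F [-0.34  0.74 -0.08] w 0.0603 q [ 0.74  0.44 -0.26  2.    0.17  0.72  1.94]
```

View pics/w7.png

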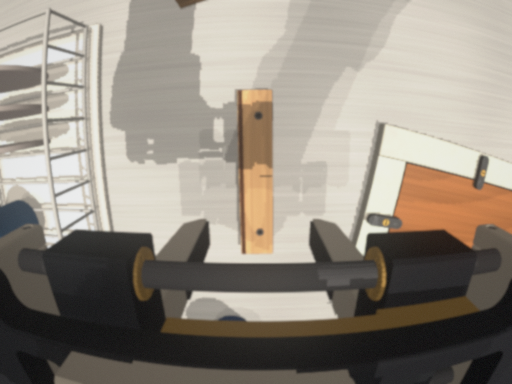

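```bash
python3 - <<'E'
from h import *
im,d,K,T=load("w7.npz")
cv2.imwrite("pics/w7b.png",cv2.resize(im[80:260,220:300],None,fx=6,fy=3.3,interpolation=cv2.INTER_CUBIC))
hsv=cv2.cvtColor(im,cv2.COLOR_BGR2HSV)
m=((hsv[...,1]>60)&(hsv[...,0]<25)).astype(np.uint8); m[:85]=0;m[258:]=0;m[:,:228]=0;m[:,285:]=0
n,l,s,ce=cv2.connectedComponentsWithStats(m); i=1+s[1:,4].argmax(); print(s[i],ce[i])
L=[];Rr=[]
for y in range(95,250,5):
    xs=np.nonzero(l[y]==i)[0]; L.append((xs.min()-.5,y)); Rr.append((xs.max()+.5,y))
for nm,X in(("lip",L),("back",Rr)):
    P=plane(X,.022,K,T,True)[:,:2]; v=np.linalg.svd(P-P.mean(0))[2][0]; v*=np.sign(v[0]); print(nm,P.mean(0),np.degrees(np.arctan2(v[1],v[0])),P[[0,-1]].round(4).tolist())
g=cv2.cvtColor(im,cv2.COLOR_BGR2GRAY)
for y0,x0 in((115,258),(232,260)):
    w=g[y0-6:y0+7,x0-6:x0+7].astype(float); k=np.clip(110-w,0,None); yy,xx=np.mgrid[-6:7,-6:7]; p=(x0+(k*xx).sum()/k.sum(),y0+(k*yy).sum()/k.sum()); print(p,plane([p],.022,K,T,True))
print("pencil",plane([(264,176),(271,176)],.022,K,T,True))
ys=np.nonzero(l[:,258]==i)[0]; print("ends",plane([(257,ys.min()-.5),(259,ys.max()+.5)],.022,K,T,True))
K2,T2=np.load("top0.npz")["K"],np.load("top0.npz")["T"]
print("depth z",[ (o+r[0]*d[p[1],p[0]]/np.cos(np.hypot(*((np.array(p)-K[2:])/K[:2])))*1) for p in [(258,150),(255,200),(300,150)] for o,r in [rays(p,K,T,True)]])
E
```

```text
[ 237   89   36  165 5536] [255.07640896 170.12789017]
lip [ 0.43309714 -0.36065608] 0.2463218521274091 [[0.3451, -0.361], [0.5263, -0.3599]]
back [ 0.43340191 -0.32091503] 0.6714252201740838 [[0.3455, -0.3215], [0.5266, -0.3199]]
(np.float64(257.9717129387114), np.float64(115.18124672603457)) [[ 0.368619   -0.33690567  0.022     ]]
(np.float64(259.50975609756097), np.float64(231.65365853658537)) [[ 0.5083857  -0.33602248  0.022     ]]
pencil [[ 0.43902195 -0.33037475  0.022     ]
 [ 0.43906903 -0.32221682  0.022     ]]
ends [[ 0.33798671 -0.33779886  0.022     ]
 [ 0.53826972 -0.33684335  0.022     ]]
depth z [array([ 0.40866235, -0.33714846,  0.02103402]), array([ 0.46821061, -0.34114726,  0.0210879 ]), array([ 0.41094554, -0.28556997, -0.00044829])]
```

View pics/w7b.png

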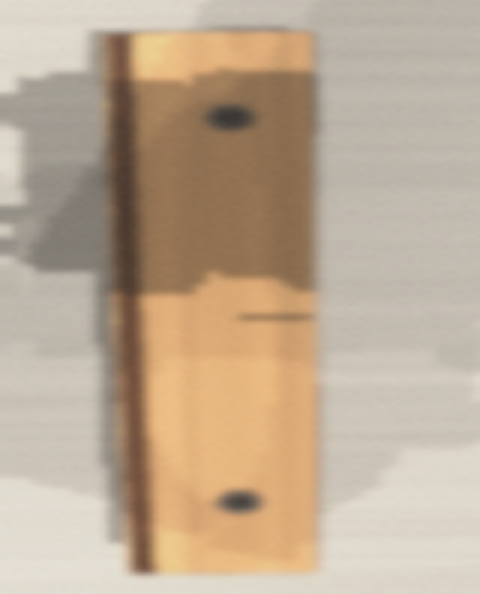

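Request:
step_arm(series=[[0, 0, 0.1, -0.0017, -0.0035, -0.03, 0.58], [0, 0, 0, 0, 0, -0.045, 0.58], [0, 0, 0, 0, 0, -0.045, 0.58], [0, 0, 0, 0, 0, -0.03, 0.58], [0, 0, 0, 0, 0, 0, 0.58]])

```text
time_s: 12.4
position: [0.4368, -0.3399, 0.0208]
tcp_rot: [-1.567, -0.002, 0.01]
wrist_force: [-1.5, -0.2, 0.6]
gripper_width: 0.0536
```

Request:
step_arm(series=[[0, 0, 0, 0, 0, -0.015, 0.58], [0, 0, 0, 0, 0, -0.012, 0.58], [0, 0, 0, 0, 0, -0.005, 0.58], [0, 0, 0, 0, 0, -0.002, 0.58], [0, 0, 0, 0, 0, 0, 0.58]])

```text
time_s: 12.9
position: [0.4384, -0.3422, -0.0094]
tcp_rot: [-1.571, -0.006, 0.005]
wrist_force: [0.2, 0.1, -0.8]
gripper_width: 0.0539
```

Request:
step_arm(series=[[0, 0, 0, 0, 0, -0.003, 0.58], [0, 0, 0, 0, 0, -0.002, 0.58], [0, 0, 0, 0, 0, -0.001, 0.58], [0, 0, 0, 0, 0, 0, 0.58]])

```text
time_s: 13.3
position: [0.4381, -0.3421, -0.016]
tcp_rot: [-1.571, -0.006, 0.006]
wrist_force: [0.1, -0.6, 0.3]
gripper_width: 0.0539
```

Request:
step_arm(series=[[0, 0, 0, 0, 0, -0.001, 0.58], [0, 0, 0, 0, 0, -0.001, 0.58], [0, 0, 0, 0, 0, 0, 0.58]])

```text
time_s: 13.6
position: [0.4381, -0.3421, -0.018]
tcp_rot: [-1.571, -0.006, 0.006]
wrist_force: [-0.3, 1.0, -0.6]
gripper_width: 0.054
```

Request:
step_arm(series=[[0, 0, 0, 0, 0, -0.001, 0.58], [0, 0, 0, 0, 0, -0.001, 0.58], [0, 0, 0, 0, 0, 0, 0.58]])

```text
time_s: 13.9
position: [0.4381, -0.3421, -0.02]
tcp_rot: [-1.571, -0.006, 0.006]
wrist_force: [0.7, -0.8, 0.3]
gripper_width: 0.054
```

Request:
step_arm(series=[[0, 0, 0, 0, 0, -0.001, 0.58], [0, 0, 0, 0, 0, -0.001, 0.58], [0, 0, 0, 0, 0, 0, 0.58]])

```text
time_s: 14.2
position: [0.4381, -0.342, -0.0221]
tcp_rot: [-1.571, -0.006, 0.006]
wrist_force: [0.0, 0.0, -0.2]
gripper_width: 0.054
```

Request:
step_arm(series=[[0, 0, 0, 0, 0, -0.001, 0.58], [0, 0, 0, 0, 0, -0.001, 0.58], [0, 0, 0, 0, 0, 0, 0.58]])

```text
time_s: 14.5
position: [0.4381, -0.3422, -0.0225]
tcp_rot: [-1.572, -0.006, 0.005]
wrist_force: [-3.5, 1.9, 20.9]
gripper_width: 0.0538
```

```bash
python3 - <<'E'
from h import *
s=st()
a,d=snap("side","s8"); K,T=load("s8.npz")[2:]
p=proj([s["position"],s["position"]+[0,0,.02]],K,T); print(p); x,y=p[0].astype(int)
cv2.imwrite("pics/s8b.png",cv2.resize(a[y-50:y+20,x-40:x+40],None,fx=8,fy=8,interpolation=cv2.INTER_CUBIC)); print(x-40,y-50)
E
```

```text
t 14.5 pos [ 0.4381 -0.3422 -0.0225] jaw 90.42 down [ 0.    -0.001 -1.   ] F [-3.45  1.89 20.86] w 0.0538 q [ 0.65  0.73 -0.13  2.13  0.3   0.3   1.84]
[[293.02999569 282.48255772]
 [293.24303425 277.49104001]]
253 232
```

View pics/s8b.png

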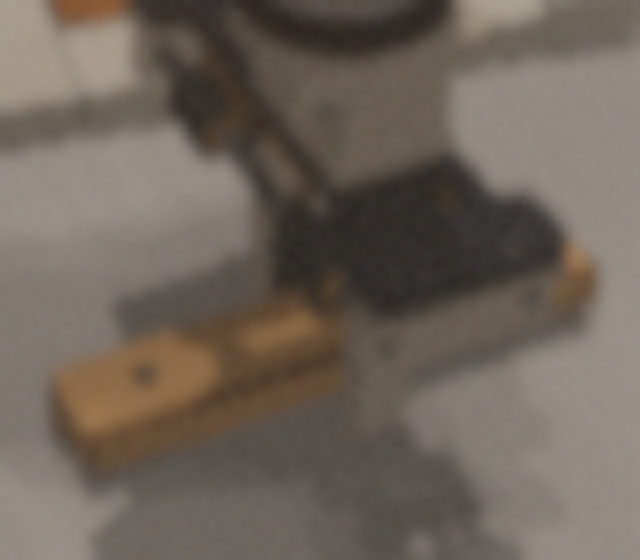

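Request:
step_arm(series=[[0, 0, 0, 0, 0, 0.0135, 0.58], [0, 0, 0, 0, 0, 0, 0.58], [0, 0, 0, 0, 0, 0, 0.2], [0, 0, 0, 0, 0, 0, 0.2], [0, 0, 0, 0, 0, 0, 0.2]], force=30)

```text
time_s: 15.05
position: [0.438, -0.342, -0.0107]
tcp_rot: [-1.571, -0.005, 0.006]
wrist_force: [0.2, 0.3, 1.3]
gripper_width: 0.0401
```

Request:
step_arm(series=[[0, 0, 0, 0, 0, 0, 0.2], [0, 0, 0, 0, 0, 0, 0.2]])

```text
time_s: 15.25
position: [0.438, -0.342, -0.0107]
tcp_rot: [-1.57, -0.005, 0.006]
wrist_force: [0.4, 0.5, -1.7]
gripper_width: 0.0397
```

Request:
step_arm(series=[[0, 0, 0, 0, 0, 0.02, 0.2], [0, 0, 0, 0, 0, 0.04, 0.2], [0, 0, -0.5, 0, 0, 0.04, 0.2], [0, 0, -0.9, 0.01, 0.02, 0.02, 0.2], [0, 0, -0.9, 0.012, 0.023, 0, 0.2]])

```text
time_s: 15.75
position: [0.4611, -0.3006, 0.1125]
tcp_rot: [-1.558, 0.249, -0.256]
wrist_force: [0.4, 0.6, -2.1]
gripper_width: 0.0393
```

Request:
step_arm(series=[[0, 0, -0.9, 0.012, 0.023, 0, 0.2], [0, 0, -0.9, 0.012, 0.023, 0, 0.2], [0, 0, -0.9, 0.012, 0.023, 0, 0.2], [0, 0, -0.9, 0.012, 0.023, 0, 0.2], [0, 0, -0.9, 0.012, 0.023, 0, 0.2]])

```text
time_s: 16.25
position: [0.5204, -0.183, 0.1094]
tcp_rot: [-1.442, 0.739, -0.739]
wrist_force: [-0.4, -0.0, -0.8]
gripper_width: 0.0397
```

Request:
step_arm(series=[[0, 0, -0.9, 0.012, 0.023, 0, 0.2], [0, 0, -0.9, 0.012, 0.023, 0, 0.2], [0, 0, -0.9, 0.012, 0.023, 0, 0.2], [0, 0, -0.9, 0.012, 0.023, 0, 0.2], [0, 0, -0.9, 0.012, 0.023, 0, 0.2]])

```text
time_s: 16.75
position: [0.5803, -0.068, 0.1093]
tcp_rot: [-1.207, 1.213, -1.212]
wrist_force: [-0.3, -0.2, -1.8]
gripper_width: 0.0394
```

Request:
step_arm(series=[[0, 0, -0.9, 0.011, 0.021, 0, 0.2], [0, 0, -0.3, 0, 0, 0, 0.2], [0, 0, 0, 0, 0, 0, 0.2], [0, 0, 0, 0, 0, 0, 0.2]])

```text
time_s: 17.15
position: [0.5907, -0.0484, 0.1094]
tcp_rot: [-1.127, 1.331, -1.33]
wrist_force: [0.4, 0.6, -0.9]
gripper_width: 0.0394
```

```bash
python3 - <<'E'
from h import *
im,d=snap("wrist","w9"); s=st()
a,d=snap("side","s9")
E
```

```text
t 17.2 pos [ 0.5907 -0.0487  0.1095] jaw -9.55 down [-0.001 -0.    -1.   ] F [-0.11  0.25 -1.77] w 0.0395 q [-0.23  0.57  0.32  2.   -0.29  0.62  0.12]
```

View pics/w9.png

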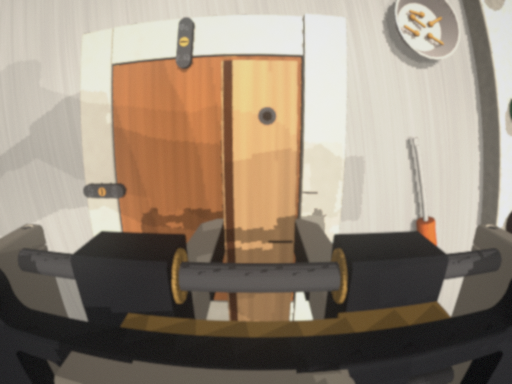

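View pics/s9.png

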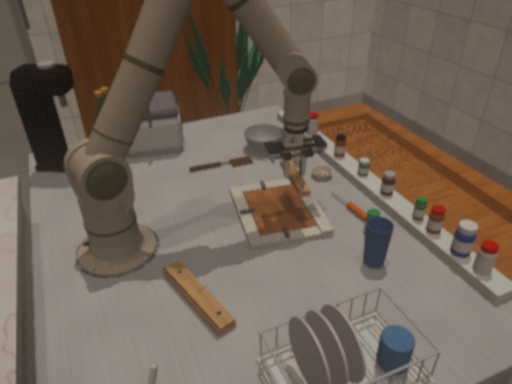

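```bash
python3 - <<'E'
from h import *
im,d,K,T=load("w9.npz")
cv2.imwrite("pics/w9b.png",cv2.resize(im[40:260,200:360],None,fx=4,fy=2.7,interpolation=cv2.INTER_CUBIC))
p=plane([(302,192),(318,192.5)],.028,K,T,True); print("rail pencil",p)
zt=.142
h=plane([(267,116)],zt,K,T,True); q=plane([(271,241),(292,241.5)],zt,K,T,True); print("hole",h,"cleat pencil",q)
back=plane([(301.5,60),(301.5,100),(301.5,150),(300,200)],zt,K,T,True); lip=plane([(222.5,62),(222.5,100),(222.5,150)],zt,K,T,True); print(back[:,:2],lip[:,:2])
E
```

```text
rail pencil [[ 0.62991495 -0.05492835  0.028     ]
 [ 0.64505877 -0.05795171  0.028     ]]
hole [[0.60558234 0.01934658 0.142     ]] cleat pencil [[ 0.59680039 -0.04947917  0.142     ]
 [ 0.60859435 -0.0518736   0.142     ]]
[[ 0.62826577  0.0461602 ]
 [ 0.6247113   0.0249752 ]
 [ 0.6207144  -0.00114366]
 [ 0.61618485 -0.0281511 ]] [[0.58758254 0.0517291 ]
 [0.58423644 0.03165308]
 [0.57958403 0.00568448]]
```

View pics/w9b.png

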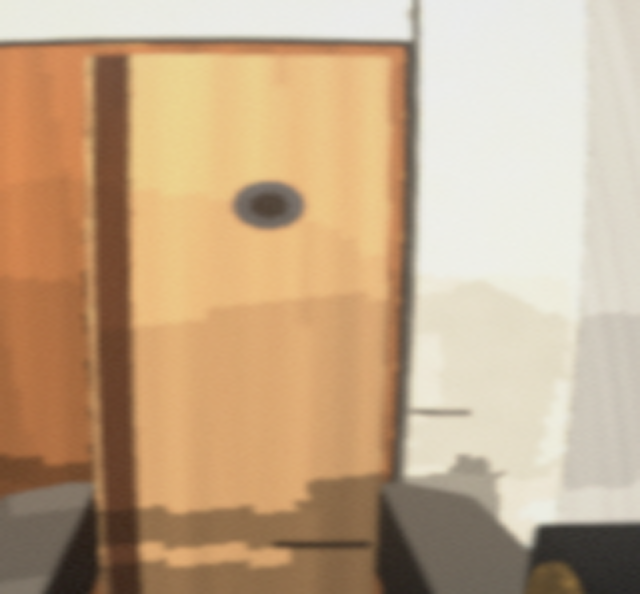

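Request:
step_arm(series=[[0, 0, 0, 0, 0, -0.03, 0.2], [0, 0, 0, 0, 0, -0.035, 0.2], [0, 0, 0, 0, 0, -0.025, 0.2], [0, 0, 0, 0, 0, -0.006, 0.2], [0, 0, 0, 0, 0, 0, 0.2]])

```text
time_s: 17.75
position: [0.5906, -0.0488, 0.0131]
tcp_rot: [-1.126, 1.333, -1.331]
wrist_force: [-0.1, 0.1, -0.2]
gripper_width: 0.0397
```

Request:
step_arm(series=[[0, 0, 0, 0, 0, -0.001, 0.2], [0, 0, 0, 0, 0, 0, 0.2]])

```text
time_s: 17.95
position: [0.5919, -0.0483, 0.0139]
tcp_rot: [-1.124, 1.33, -1.332]
wrist_force: [-1.2, 0.2, -0.4]
gripper_width: 0.0397
```

Request:
step_arm(series=[[0, 0, 0, 0, 0, -0.001, 0.2], [0, 0, 0, 0, 0, 0, 0.2]])

```text
time_s: 18.15
position: [0.5916, -0.048, 0.0123]
tcp_rot: [-1.125, 1.33, -1.332]
wrist_force: [0.3, 0.1, -0.4]
gripper_width: 0.0399
```

Request:
step_arm(series=[[0, 0, 0, 0, 0, -0.001, 0.2], [0, 0, 0, 0, 0, 0, 0.2]])

```text
time_s: 18.35
position: [0.5912, -0.048, 0.0107]
tcp_rot: [-1.125, 1.331, -1.331]
wrist_force: [0.2, 0.6, 0.2]
gripper_width: 0.0398
```

Request:
step_arm(series=[[0, 0, 0, 0, 0, -0.001, 0.2], [0, 0, 0, 0, 0, 0, 0.2]])

```text
time_s: 18.55
position: [0.5911, -0.0481, 0.0095]
tcp_rot: [-1.126, 1.331, -1.331]
wrist_force: [-0.1, 0.1, -0.2]
gripper_width: 0.0397
```

Request:
step_arm(series=[[0, 0, 0, 0, 0, -0.0005, 0.2], [0, 0, 0, 0, 0, 0, 0.2]])

```text
time_s: 18.75
position: [0.5911, -0.0481, 0.0093]
tcp_rot: [-1.125, 1.331, -1.331]
wrist_force: [-1.9, 0.7, 3.4]
gripper_width: 0.0399
```

Request:
step_arm(series=[[0, 0, 0, 0.004, -0.0007, 0.0004, 0.2], [0, 0, 0, 0.004, -0.0007, 0, 0.2], [0, 0, 0, 0.004, -0.0007, 0, 0.2], [0, 0, 0, 0.002, -0.0003, 0, 0.2], [0, 0, 0, 0, 0, 0, 0.2]])

```text
time_s: 19.25
position: [0.6056, -0.0506, 0.0094]
tcp_rot: [-1.125, 1.331, -1.332]
wrist_force: [0.0, 0.3, -0.5]
gripper_width: 0.0396
```

Request:
step_arm(series=[[0, 0, 0, 0.001, -0.0002, 0, 0.2], [0, 0, 0, 0.001, -0.0002, 0, 0.2], [0, 0, 0, 0, 0, 0, 0.2]])

```text
time_s: 19.55
position: [0.6073, -0.0509, 0.0095]
tcp_rot: [-1.125, 1.331, -1.331]
wrist_force: [1.0, -0.3, -1.3]
gripper_width: 0.0396
```

```bash
python3 - <<'E'
from h import *
im,d=snap("wrist","w10"); s=st()
cv2.imwrite("pics/w10b.png",cv2.resize(im[30:260,180:370],None,fx=3.5,fy=2.6,interpolation=cv2.INTER_CUBIC))
E
```

```text
t 19.6 pos [ 0.6071 -0.0509  0.0095] jaw -9.58 down [-0. -0. -1.] F [-1.33 -0.73 -0.54] w 0.0395 q [-0.16  0.73  0.23  2.01 -0.36  0.44  0.17]
```

View pics/w10b.png

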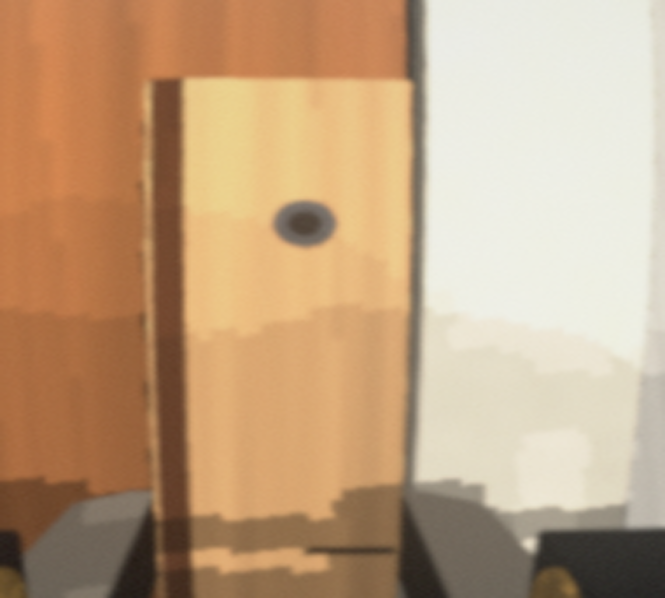

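Request:
step_arm(series=[[0, 0, 0, 0.001, -0.0002, 0, 0.2], [0, 0, 0, 0, 0, 0, 0.2]])

```text
time_s: 19.8
position: [0.6083, -0.0511, 0.0095]
tcp_rot: [-1.125, 1.331, -1.331]
wrist_force: [-0.8, 0.2, -0.3]
gripper_width: 0.0396
```

Request:
step_arm(series=[[0, 0, 0, 0.0007, -0.0001, 0, 0.2], [0, 0, 0, 0, 0, 0, 0.2]])

```text
time_s: 20.0
position: [0.609, -0.0512, 0.0095]
tcp_rot: [-1.125, 1.331, -1.331]
wrist_force: [-0.2, 0.0, -1.3]
gripper_width: 0.0395
```

Request:
step_arm(series=[[0, 0, 0, 0.0005, -0.0001, 0, 0.2], [0, 0, 0, 0, 0, 0, 0.2]])

```text
time_s: 20.2
position: [0.6094, -0.0513, 0.0095]
tcp_rot: [-1.125, 1.331, -1.331]
wrist_force: [-0.4, -0.5, -1.0]
gripper_width: 0.0396
```

Request:
step_arm(series=[[0, 0, 0, 0.0005, -0.0001, 0, 0.2], [0, 0, 0, 0, 0, 0, 0.2]])

```text
time_s: 20.4
position: [0.61, -0.0514, 0.0095]
tcp_rot: [-1.125, 1.331, -1.331]
wrist_force: [0.2, 0.1, -0.3]
gripper_width: 0.0399
```

Request:
step_arm(series=[[0, 0, 0, 0.0005, -0.0001, 0, 0.2], [0, 0, 0, 0, 0, 0, 0.2]])

```text
time_s: 20.6
position: [0.6102, -0.0515, 0.0094]
tcp_rot: [-1.126, 1.332, -1.331]
wrist_force: [-0.6, -0.1, -0.5]
gripper_width: 0.0401
```

Request:
step_arm(series=[[0, 0, 0, 0.0005, -0.0001, 0, 0.2], [0, 0, 0, 0, 0, 0, 0.2]])

```text
time_s: 20.8
position: [0.6104, -0.0515, 0.0094]
tcp_rot: [-1.126, 1.332, -1.331]
wrist_force: [-0.8, 0.6, -0.0]
gripper_width: 0.0402
```

Request:
step_arm(series=[[0, 0, 0, 0.0005, -0.0001, 0, 0.2], [0, 0, 0, 0, 0, 0, 0.2]])

```text
time_s: 21.0
position: [0.6105, -0.0515, 0.0094]
tcp_rot: [-1.126, 1.333, -1.331]
wrist_force: [-3.6, 1.3, 2.5]
gripper_width: 0.0396
```

Request:
step_arm(series=[[0, 0, 0, 0.0005, -0.0001, 0, 0.2], [0, 0, 0, 0, 0, 0, 0.2]])

```text
time_s: 21.2
position: [0.6106, -0.0515, 0.0094]
tcp_rot: [-1.127, 1.333, -1.33]
wrist_force: [-5.3, 1.8, 2.8]
gripper_width: 0.04
```

Request:
step_arm(series=[[0, 0, 0, 0, 0, 0, 0.2], [0, 0, 0, 0, 0, 0, 0.2], [0, 0, 0, 0, 0, 0, 0.2]])

```text
time_s: 21.5
position: [0.6106, -0.0515, 0.0094]
tcp_rot: [-1.127, 1.333, -1.33]
wrist_force: [-5.4, 1.8, 3.5]
gripper_width: 0.0396
```

```bash
python3 - <<'E'
from h import *
for i in range(3):
    im,d=snap("wrist","w11"); s=st(); print(s["torque"].round(2))
cv2.imwrite("pics/w11b.png",cv2.resize(im[30:260,180:370],None,fx=3.5,fy=2.6,interpolation=cv2.INTER_CUBIC))
E
```

```text
t 21.55 pos [ 0.6106 -0.0515  0.0094] jaw -9.59 down [-0.002  0.001 -1.   ] F [-6.21  1.56  3.64] w 0.0395 q [-0.16  0.73  0.23  2.   -0.36  0.45  0.17]
[ 0.38  1.36 -0.29]
t 21.6 pos [ 0.6106 -0.0514  0.0094] jaw -9.59 down [-0.002  0.001 -1.   ] F [-5.29  2.45  2.66] w 0.0397 q [-0.16  0.73  0.23  2.   -0.36  0.45  0.17]
[ 0.33  1.32 -0.26]
t 21.65 pos [ 0.6106 -0.0515  0.0094] jaw -9.59 down [-0.002  0.001 -1.   ] F [-5.54  2.28  2.95] w 0.0398 q [-0.16  0.73  0.23  2.   -0.36  0.45  0.17]
[ 0.36  1.33 -0.3 ]
```

View pics/w11b.png

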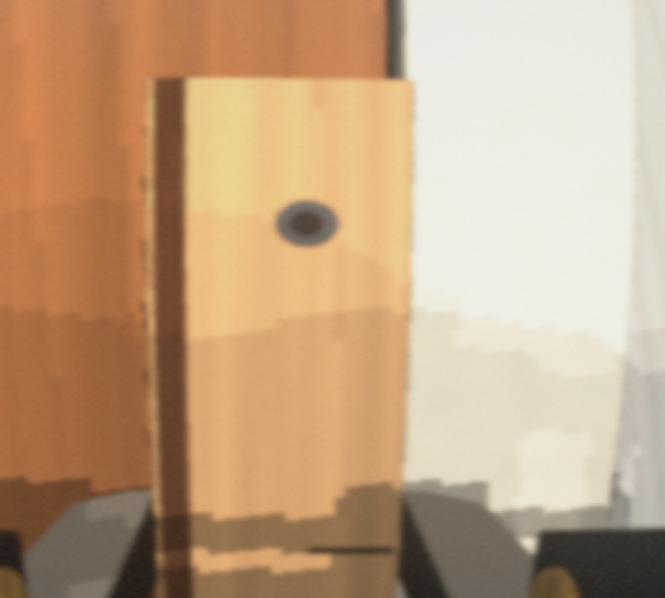

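Request:
step_arm(series=[[0, 0, 0, 0.0006, -0.0001, 0, 0.2], [0, 0, 0, 0, 0, 0, 0.2], [0, 0, 0, 0, 0, 0, 0.2], [0, 0, 0, 0, 0, 0, 0.2], [0, 0, 0, 0, 0, 0, 0.2]])

```text
time_s: 22.15
position: [0.6106, -0.0514, 0.0094]
tcp_rot: [-1.127, 1.334, -1.329]
wrist_force: [-6.1, 2.6, 3.9]
gripper_width: 0.0396
```

```bash
python3 - <<'E'
from h import *
F=[]
for i in range(6):
    ctrl.get_image("top"); F.append(ctrl.observe()["wrist_force"])
F=np.array(F); print(F.mean(0), F.mean(0)@[.986,-.168,0]); st()
E
```

```text
[-7.28312979  2.13354496  4.45299269] -7.539601527474137
t 22.45 pos [ 0.6106 -0.0515  0.0094] jaw -9.59 down [-0.003  0.001 -1.   ] F [-7.83  2.03  4.05] w 0.0396 q [-0.16  0.73  0.23  2.   -0.36  0.45  0.17]
```

Request:
step_arm(series=[[0, 0, 0, 0.0005, -0.0001, 0, 0.2], [0, 0, 0, 0.0005, -0.0001, 0, 0.2], [0, 0, 0, 0, 0, 0, 0.2], [0, 0, 0, 0, 0, 0, 0.2], [0, 0, 0, 0, 0, 0, 0.2]])

```text
time_s: 22.95
position: [0.6106, -0.0515, 0.0094]
tcp_rot: [-1.128, 1.336, -1.328]
wrist_force: [-10.3, 1.9, 7.4]
gripper_width: 0.0398
```

```bash
python3 - <<'E'
from h import *
F=[]
for i in range(6):
    snap("side","s12"); F.append(ctrl.observe()["wrist_force"])
F=np.array(F); print(F.mean(0), F.mean(0)@[.986,-.168,0]); st()
snap("wrist","w12"); snap("top","t12")
im=cv2.imread("pics/s12.png"); cv2.imwrite("pics/s12b.png",cv2.resize(im[130:260,220:370],None,fx=5,fy=4.6,interpolation=cv2.INTER_CUBIC))
im,d,K,T=load("w12.npz")
h=plane([(180+307/3.5-.4,30+223/2.6-.4)],.042,K,T,True); q=plane([(180+310/3.5,30+549/2.6),(180+393/3.5,30+550/2.6)],.042,K,T,True); print(h,q, "exp hole y-offset", )
by=np.array([.1668,.986,0]); print("hole-rail pencil along y (want 70 mm):",(h[0]-[.630,-.055,.028])@by,"cleat pencil:",(q-[.630,-.055,.028])@by)
E
```

```text
[-9.97275032  2.56199587  7.568767  ] -10.263547126287008
t 23.25 pos [ 0.6106 -0.0515  0.0094] jaw -9.59 down [-0.005  0.001 -1.   ] F [-9.78  2.81  7.28] w 0.0397 q [-0.16  0.73  0.23  2.   -0.36  0.46  0.17]
[[0.6258947 0.0164927 0.042    ]] [[ 0.61541654 -0.05247499  0.042     ]
 [ 0.62873952 -0.05505308  0.042     ]] exp hole y-offset
hole-rail pencil along y (want 70 mm): 0.06980703764711674 cleat pencil: [ 5.71375087e-05 -2.62585592e-04]
```

View pics/s12b.png

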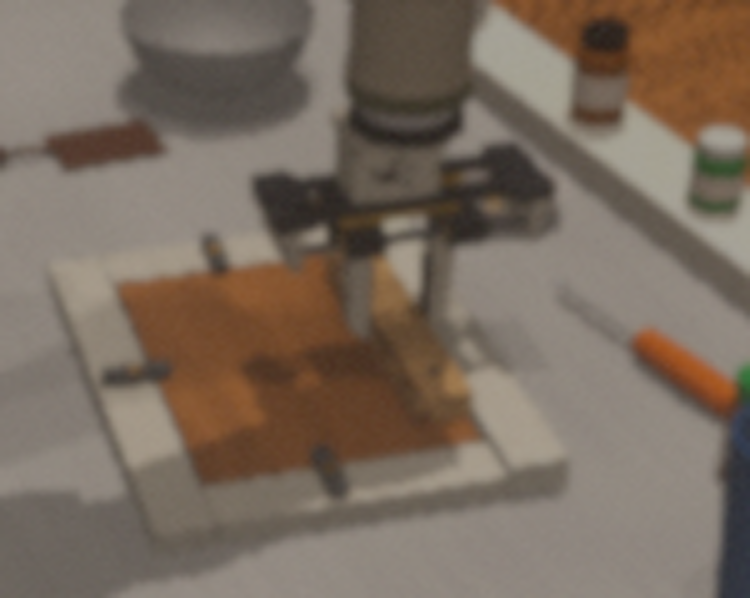

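View pics/w12.png

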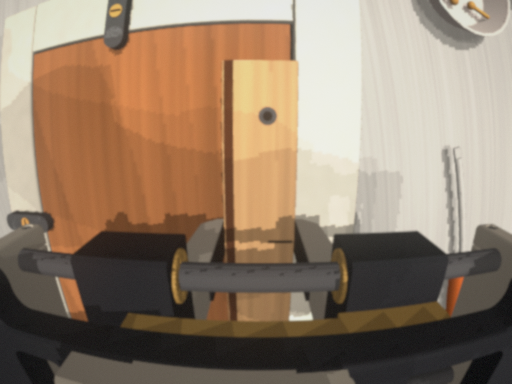

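Request:
step_arm(series=[[0, 0, 0, 0, 0, 0, 0.2], [0, 0, 0, 0, 0, 0, 0.2], [0, 0, 0, 0, 0, 0, 0.2], [0, 0, 0, 0, 0, 0, 0.2], [0, 0, 0, 0, 0, 0, 0.2]])

```text
time_s: 23.85
position: [0.6106, -0.0515, 0.0094]
tcp_rot: [-1.128, 1.336, -1.328]
wrist_force: [-9.8, 2.8, 7.4]
gripper_width: 0.0396
```

Request:
step_arm(series=[[0, 0, 0, 0, 0, 0, 0.2], [0, 0, 0, 0, 0, 0, 0.2], [0, 0, 0, 0, 0, 0, 0.2], [0, 0, 0, 0, 0, 0, 0.2], [0, 0, 0, 0, 0, 0, 0.2]])

```text
time_s: 24.35
position: [0.6105, -0.0515, 0.0094]
tcp_rot: [-1.129, 1.336, -1.328]
wrist_force: [-10.7, 2.7, 7.4]
gripper_width: 0.0398
```

The push is steady at about 10 N, so I'm handing the job in.

```bash
python3 - <<'E'
from h import *
print(ctrl.job_done()); st()
E
```

```text
the job is handed in; nothing more can be done
None
the job is handed in; nothing more can be done
```

I handed the job in at 24.4 s of the 51 s. The open turnbutton is now square across the left stile. The smaller cleat is held flat on the backing against the top rail, with its hook lip towards the middle of the board. No verdict was reported.

**Last checks**
- **Turnbutton:** a picture taken after turning it put its long axis at 78.6°. The board's y axis measured about 80.3°, so it is within 2° of square.
- **Cleat position:** its pencil line is within 0.3 mm of the rail's mark. The screw hole I could see is 69.8 mm from that mark (70 mm expected), and the hand sits at the cleat's middle.
- **Push:** the wrist read a steady 10 to 11 N towards the rail with a 30 N grip. Friction on the backing may take up to about 3 N of that, so I put the force on the rail at roughly 7 to 10 N.
- **Backing and bystanders:** the last pictures showed the backing in its frame. The bowl, spatula, screwdriver, dish and tumbler looked undisturbed. I did not measure any of these, and I did not look at the spice jars specifically.

**What disagreed**
- **Fingertip height:** the real fingertips sit about 22.5 mm above the reported TCP, not at it. My first close on the turnbutton passed over it, and the second pressed on its top with about 14 N. I then set the height by touch, which included a brief 21 N touch on the worktop.
- **Downward load:** at the end about 7 N was also pressing down on the backing.

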